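Find the soft router spring on the dead-weight tester

ROBOT

A 6-joint arm with a two-finger parallel gripper is mounted at the origin on the work surface. World frame = base frame: x ahead of the robot, y to its left, z up, the work surface at z = 0. Lengths are in m, angles in rad, forces in N, time in s.
With the tool pointing down it reaches from about 0.3 to 0.775 m from the base axis. Payload 14.6 kg.
Tool frame: the origin (TCP) lies between the finger pads, 19 mm behind the fingertips; this is the grasp point; z points along the fingers, y is the line along which they close (so a half turn about z gives the same grasp; the last joint's range is limited). The gripper opens to 94 mm and grips with 3 to 60 N. Pads are 16 mm wide; open, the fingers measure 119 mm over their backs; the gripper's body (75 mm by 177 mm) begins 78 mm behind the grasp point.
Start: joints at [-1.403, 0.3, 1.521, -0, 1.321, -0.067], TCP at [0.128, -0.535, 0.224] pointing down, gripper open.
Joint ranges: [-3.03, 3.03], [-0.79, 2.21], [0.23, 2.52], [-1.04, 4.18], [0, 3.07], [-2.55, 2.55]. Speed limits (rad/s): [2.22, 2.22, 2.57, 3.14, 3.14, 3.14].

INTERFACE

Orientations are given as a rotation vector (axis times angle).
In Python, from bench import r gives the robot as it stands.
- The arm moves only by the tool step_arm, never from a script. Its argument "series" is a list of rows, each an object of numbers: "x", "y", "z": the shift along the tool's x, y, z in m; "rx", "ry", "rz": the turn, a rotation vector about the tool's x, y, z in rad; "jaw": the finger opening in m, from 0 to 0.094. A call has exactly 8 rows; each row shifts and turns the commanded pose from where the row before left it, along the tool's axes as they then stand; what a row does not reach is not made up. A row lasts 1/10 s, in which the tool goes at most 50 mm and 8.59 degrees, less where a joint would pass 70% of its speed; a pose out of reach is approached as far as the arm can. A call is refused whole if a number of a shift passes 0.05 or a number of a turn 0.15, either way. A call with a gripper value outside its range is refused whole. The fingers move at their own pace and stop on an object; "squeeze" is the grip in N (left out, the last holds). Time passes only in rows, so rows that do not move let the fingers close, or fill a call up. It gives the time, the measured TCP pose, the force, the opening and the grip force at its end, in the units of the state.
- r.observe(): the state, without advancing time (a new reading comes with each control period).
- r.grab_frame(name): name is "scene" or "top" or "wrist"; returns the picture (420x560x3 uint8, blue, green, red); there is no depth.
- r.calibration(name): a dict with "fx", "fy", "cx", "cy" (pixels), "dist_coeffs" ([k1, k2, p1, p2, k3] as OpenCV has them; the pictures are not rectified), "R" (3x3) and "t" (3): a world point X has camera coordinates R X + t. Camera axes: x right, y down, z forward; pixel columns grow to the right and rows downward; lengths in m; the calibration is good to about 2 mm. A picture is of the moment at which its call begins: read the wrist's pose just before it. calibration takes no time and is no camera call; for the wrist camera it gives the pose at the moment of the call.
- r.sign_off(): hands the job in; it is judged then, once.
Trained networks look in the newest picture that a camera, given by its name, has taken for a name from the list of things; names that differ only in an ending like _2 or _b are one class to them, and where a whole thing is asked for, a point or a joint stands for the part that bears it (a point fixed in the world has none). Each returns a list of dicts, best first, with "p" (0 to 1); they miss things now and then, are a little off and sometimes report something else, mostly with a low value. They report only what shows in the picture. A call takes as long as a camera call. They do not tell look-alikes from the thing itself.
- r.masks_of(camera, target): "pixels" (420x560 bool, what is visible of it) and "point" ([row, column] in pixels, amid what is visible of it).
The state is a dict: "time": time; "qpos": joint angles; "qd": joint speeds; "tau": joint torques, N m; "eef_pos": TCP position; "orientation": TCP orientation; "wrist_force": force on the tool from outside, world axes, zero at the start; "torque": the same for the moment, N m; "grip_width": opening from 0.0 (shut) to 1.0 (fully open); "gripper_force": force on a finger pad.
Only numpy, scipy, OpenCV 4.12 (cv2) and the standard library are available. Lean on these libraries where they do the work, as an engineer would, in place of code of your own. Each camera call takes 0.05 s, during which the arm holds its last target. There are 200 camera calls.

TASK

The two plunge-router springs look alike, but one of them has gone soft. Stand one upright in the middle of the round plate of the spring tester, under the ram, lower the lever gently until it has let go of the weight and the ram rests on the spring alone, and see where the pointer settles: above the reference finger the spring is sound, below it the spring is soft (and the other one is then the opposite). Raise the lever fully again, stand the sound spring upright in the wooden tray, put the soft one into the cardboard scrap box, and leave the other things on the bench where they are.

Things in the scene. Friction and masses are not known exactly. Their poses are not given: they have to be found in the camera images.
- tester: bench spring tester, bolted down: grey cast base 170 x 225 x 20 mm, round column (34 mm) at its y = -110 mm, flat scale at y = -74 to -90 mm. Origin on the bench below the centre of the round plate, z up, lever handle towards -x (robot side), open side +y. The head over the plate is 56 mm wide in x at the column, 40 mm over the plate, ends at y = +20 mm; its underside is 198 mm above the bench
- plate (a point): centre of the top of the tester's round steel plate (80 mm across, 26 mm above the bench). The spring's foot belongs here, within 15 mm. The ram hangs above: bring the spring in from the open side, along the tester's -y, fingers pointing 45 to 50 degrees from vertical towards the column and gripping low, TCP about 40 mm above the spring's foot
- ram (a joint): travel of the weighted ram in m: 0 raised (its round foot, 40 mm across, hangs 130 mm above the plate), grows as it goes down, at most 0.09. Two iron discs on top (84 mm across), 1.2 kg in all, slides freely. It rests on the lever's yoke, or on the spring once the lever is low enough. A sound spring is left about 66 mm long, a soft one about 50 mm
- pointer (a point): tip of the pointer blade on the ram, level with the underside of the ram's foot; moves with the ram
- mark (a point): tip of the fixed steel reference finger on the scale, 58 mm above the plate (84 mm above the bench). With the ram resting on a spring alone: pointer higher than this = sound, lower = soft
- lever (a joint): angle of the lifting lever in rad: 0 raised, grows as the handle goes down, 0.80 at the bottom; starts at 0 to 0.04. A friction brake keeps it wherever it is left. The ram follows it down by about 0.11 m per rad until a spring stops it; beyond 0.76 the yoke is clear of the discs with either spring. Down takes under 10 N at the handle, up about 15 N
- lever_grip (a point): middle of the lever's round wooden handle, 22 mm thick, 95 mm long, along the tester's x. In the tester's frame it lies at x = -100, y = -110 + 240 cos(0.15 - q), z = 286 + 240 sin(0.15 - q) mm, q = lever (z 322 raised, 141 at the bottom). Pinched from straight above, fingers closing along the tester's y, it turns between the pads as the lever swings
- spring_1: plain steel coil spring, looks like spring_2, 36 mm outside, 90 mm long unloaded, flat ends, about 35 g, starts upright on the bench. Origin: centre of its lower end; z runs up the spring. Can be gripped anywhere round its coils, with up to 60 N, without squashing. One of the pair is sound, one soft; it cannot be seen which
- spring_2: plain steel coil spring, looks like spring_1, 36 mm outside, 90 mm long unloaded, flat ends, about 35 g, starts upright on the bench. Origin: centre of its lower end; z runs up the spring. Can be gripped anywhere round its coils, with up to 60 N, without squashing. One of the pair is sound, one soft; it cannot be seen which
- tray: flat wooden tray 130 x 130 mm, rim 14 mm high and 6 mm thick, floor 6 mm thick, fixed; origin under its centre, sides along x and y
- scrap_box: open cardboard box 130 x 130 mm, 45 mm high, walls and floor 4 mm, fixed; origin under its centre, sides along x and y
- mallet: bystander: carver's round wooden mallet standing on its head, 228 mm tall, 92 mm across; origin at the centre of its underside
- gouge_1: bystander: carving gouge lying flat, 250 mm long, 18 mm wide blade along its +x, wooden handle along -x; origin at the ferrule, 13 mm below the axis
- gouge_2: bystander: narrower carving gouge, as gouge_1 with a 12 mm blade
- glue: bystander: white glue bottle, 62 mm across, 170 mm tall; origin at the centre of its underside
- offcut: bystander: wooden offcut 70 x 110 x 28 mm; origin at the centre of its underside
- block_plane: bystander: steel block plane 150 x 45 x 48 mm; origin at the centre of its underside
- wax_tin: bystander: aluminium tin 80 mm across, 55 mm tall; origin at the centre of its underside
Not all that is in view belongs to the job. What is shaped like the tray but black is not meant.

How it is judged:
On the way, in this order (a step that is already met when the one before it is completed fails the run):
1. one of the springs stands upright on the tester's plate, within 15 mm of its centre (((horizontal distance between spring_1 and plate below 0.015 m and angle between spring_1's own z axis and vertical below 0.08 rad and z of spring_1 in the frame of plate between -0.003 and 0.004 m and linear speed of spring_1 below 0.03 m/s) or (horizontal distance between spring_2 and plate below 0.015 m and angle between spring_2's own z axis and vertical below 0.08 rad and z of spring_2 in the frame of plate between -0.003 and 0.004 m and linear speed of spring_2 below 0.03 m/s))), for 0.2 s.
2. the lever has let go of the discs and the ram rests, still, on that upright spring (((contact force between ram and spring_1 above 9 N and contact force between lever and ram below 0.5 N and velocity of joint ram between -0.01 and 0.01 m/s and angle between spring_1's own z axis and vertical below 0.1 rad and horizontal distance between spring_1 and plate below 0.015 m) or (contact force between ram and spring_2 above 9 N and contact force between lever and ram below 0.5 N and velocity of joint ram between -0.01 and 0.01 m/s and angle between spring_2's own z axis and vertical below 0.1 rad and horizontal distance between spring_2 and plate below 0.015 m))), for 0.4 s.
3. the lever is raised again (below 0.10 rad) (value of joint lever below 0.1 rad), for 0.2 s.
At the end, for the whole second after the job is handed in: the sound spring stands upright (within 0.1 rad) on the floor of the tray with its axis within 50 mm of the tray's centre in x and y, the soft spring lies or stands at rest inside the scrap box, and the lever and ram are raised (lever below 0.10 rad, ram within 15 mm of the top) (x of spring_2 in the frame of tray between -0.05 and 0.05 m and y of spring_2 in the frame of tray between -0.05 and 0.05 m and z of spring_2 in the frame of tray between 0.002 and 0.012 m and angle between spring_2's own z axis and vertical below 0.1 rad and x of spring_1 in the frame of scrap_box between -0.065 and 0.065 m and y of spring_1 in the frame of scrap_box between -0.065 and 0.065 m and z of spring_1 in the frame of scrap_box between 0 and 0.05 m and linear speed of each of spring_1, spring_2 below 0.03 m/s and value of joint lever below 0.1 rad and value of joint ram below 0.015 m); the robot touches nothing.
It fails at once if the weighted ram is let fall or driven down hard (faster than 0.35 m/s) (velocity of joint ram above 0.35 m/s).
It fails at once if another thing on the bench is moved by more than 30 mm (distance of any of mallet, gouge_1, gouge_2, glue, offcut, block_plane, wax_tin from where it was at the start of the episode above 0.03 m).
It also fails if it takes over 72 s, if anything falls off the work surface, if the arm or the gripper's body presses on something with over 40 N, if the wrist force passes 120 N, or if a joint passes its speed limit or range.

## Working session

There is one attempt and no reset: what is moved stays moved. The work goes in short steps, Python scripts to look and compute and a tool call to move; the robot and the scene stay as the last step left them, time stands still between calls to the robot, and variables do not carry over. Pictures are saved under pics/ and viewed, at most 10 in all, crops included, and the job is handed in when it is done.

Besides the shell and the picture viewer there is one more tool, called after "Request:" as name(argument=value, ...) on one line, values as JSON. step_arm: Moves the arm, as the interface text tells. Its arguments: {"type":"object","properties":{"series":{"type":"array","items":{"type":"object","properties":{"x":{"type":"number"},"y":{"type":"number"},"z":{"type":"number"},"rx":{"type":"number"},"ry":{"type":"number"},"rz":{"type":"number"},"jaw":{"type":"number"}}}},"squeeze":{"type":"number"}},"required":["series"]}

```bash
mkdir -p pics; ls
python3 - <<'E'
from bench import r
import cv2,numpy as np
o=r.observe();print(o)
a=r.grab_frame("scene");b=r.grab_frame("top")
cv2.imwrite("pics/scene0.png",a);cv2.imwrite("pics/top0.png",b)
for c in("scene","top"):
    k=r.calibration(c);print(c,{x:np.round(np.array(k[x]),3).tolist() for x in k})
    for t in("spring_1","tray","scrap_box","tester","plate","lever","mallet"):
        print(t,[(round(d["p"],2),np.round(d["point"]).tolist(),int(d["pixels"].sum())) for d in r.masks_of(c,t)][:4])
E
```

```text
pics
{'time': 0.0, 'qpos': array([-1.40264776e+00,  3.00470392e-01,  1.52158605e+00,  4.78942680e-06,
        1.32069744e+00, -6.65872861e-02]), 'qd': array([ 0.00052461, -0.00011947, -0.00087993,  0.00013653,  0.00114664,
        0.00050239]), 'tau': array([-3.31394040e-04, -5.31803727e+01, -3.52736664e+01,  7.07655237e-02,
        2.44454015e-02, -1.12939072e-04]), 'eef_pos': array([ 0.12788673, -0.53467567,  0.22368461]), 'orientation': array([-3.11882764e+00, -3.67738576e-01,  8.52760551e-05]), 'wrist_force': array([ 0.48403547,  0.11486031, -0.56292753]), 'torque': array([-0.03479046, -0.00251547, -0.01308171]), 'gripper_force': 0.0, 'grip_width': 0.9986672404905294}
scene {'fx': 480.49, 'fy': 480.49, 'cx': 278.98, 'cy': 211.889, 'dist_coeffs': [0.015, 0.0, 0.0, 0.0, 0.0], 'R': [[0.083, 0.997, -0.012], [0.553, -0.056, -0.831], [-0.829, 0.062, -0.556]], 't': [0.03, -0.144, 1.79]}
spring_1 [(0.62, [256.0, 360.0], 115), (0.58, [228.0, 332.0], 64)]
tray [(0.86, [236.0, 417.0], 933), (0.62, [228.0, 246.0], 613), (0.24, [308.0, 424.0], 916)]
scrap_box [(0.73, [271.0, 438.0], 2449), (0.44, [238.0, 302.0], 347), (0.37, [185.0, 222.0], 992)]
tester [(0.8, [256.0, 224.0], 8746)]
plate [(0.71, [258.0, 220.0], 8520)]
lever [(0.58, [184.0, 226.0], 766), (0.28, [246.0, 171.0], 574)]
mallet [(0.67, [271.0, 129.0], 1998)]
top {'fx': 515.222, 'fy': 515.222, 'cx': 282.387, 'cy': 205.56, 'dist_coeffs': [0.035, 0.0, 0.0, 0.0, 0.0], 'R': [[-0.02, -1.0, -0.013], [-0.983, 0.022, -0.185], [0.185, 0.009, -0.983]], 't': [-0.028, 0.572, 1.705]}
spring_1 [(0.44, [207.0, 232.0], 128), (0.3, [199.0, 177.0], 1446)]
tray [(0.91, [271.0, 328.0], 1457), (0.73, [238.0, 179.0], 1436)]
scrap_box [(0.86, [200.0, 175.0], 1556)]
tester [(0.89, [201.0, 332.0], 3924)]
plate [(0.95, [204.0, 334.0], 3997)]
lever [(0.87, [221.0, 302.0], 435), (0.5, [202.0, 328.0], 4093)]
mallet [(0.55, [193.0, 404.0], 689)]
```

Run:
```python
import cv2
b=cv2.imread("pics/top0.png")
cv2.imwrite("pics/top1.png",cv2.resize(b[130:320,130:430],(800,507),interpolation=cv2.INTER_CUBIC))
a=cv2.imread("pics/scene0.png")
cv2.imwrite("pics/scene1.png",cv2.resize(a[110:350,150:470],(800,600),interpolation=cv2.INTER_CUBIC))
```

```text
(no output)
```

View pics/top1.png

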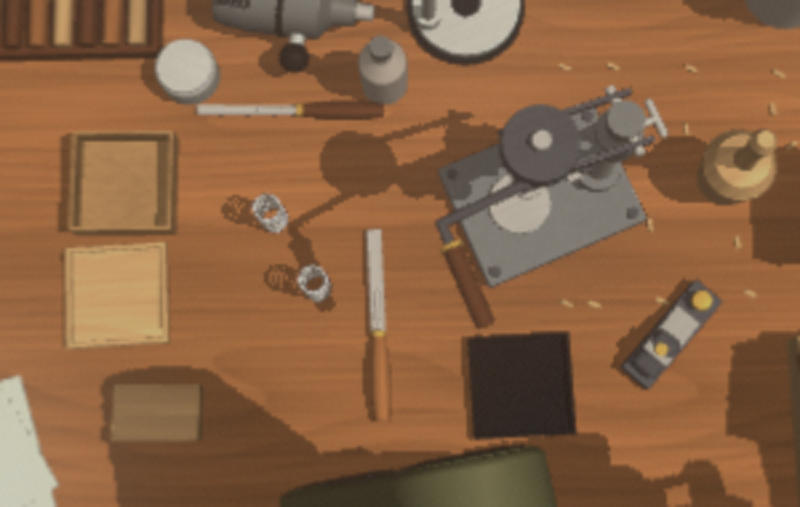

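View pics/scene1.png

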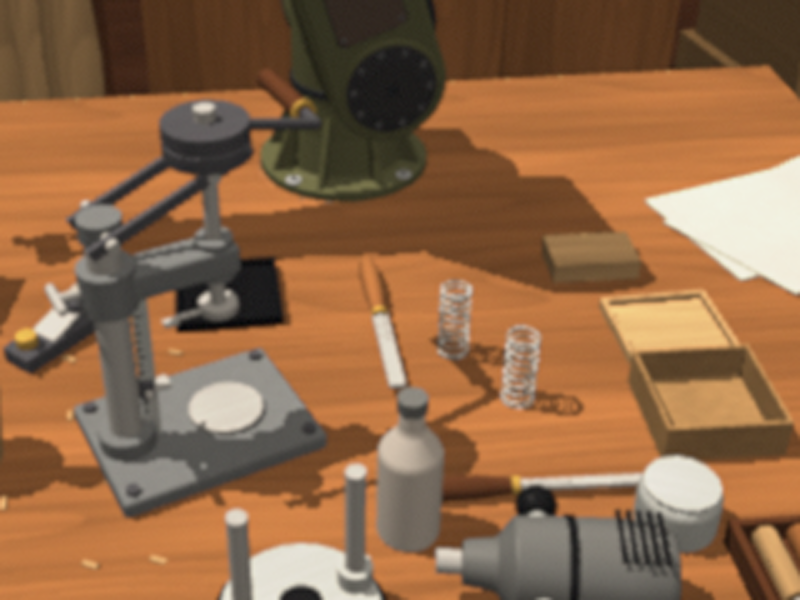

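```bash
cat > h.py <<'E'
from bench import r
import numpy as np, cv2
from scipy.spatial.transform import Rotation as Ro
def ray(k,uv):
    K=np.array([[k["fx"],0,k["cx"]],[0,k["fy"],k["cy"]],[0,0,1]])
    p=cv2.undistortPoints(np.array([[uv]],float),K,np.array(k["dist_coeffs"])).ravel()
    R=np.array(k["R"]);return -R.T@np.array(k["t"]),R.T@np.array([*p,1])
def at(k,uv,z):
    c,d=ray(k,uv);return c+d*(z-c[2])/d[2]
def proj(k,X):
    K=np.array([[k["fx"],0,k["cx"]],[0,k["fy"],k["cy"]],[0,0,1]])
    return cv2.projectPoints(np.array(X,float).reshape(-1,3),cv2.Rodrigues(np.array(k["R"]))[0],np.array(k["t"]),K,np.array(k["dist_coeffs"]))[0].reshape(-1,2)
def rot(zdir,ydir):
    z=np.array(zdir,float);z/=np.linalg.norm(z);y=np.array(ydir,float);y-=z*(y@z);y/=np.linalg.norm(y)
    return np.c_[np.cross(y,z),y,z]
def plan(p1,R1,n,p0=None,R0=None):
    "n equal rows (screw) from the measured pose to p1,R1"
    o=r.observe()
    if p0 is None:p0=o["eef_pos"]
    if R0 is None:R0=Ro.from_rotvec(o["orientation"]).as_matrix()
    from scipy.linalg import logm,expm
    T0=np.eye(4);T0[:3,:3]=R0;T0[:3,3]=p0;T1=np.eye(4);T1[:3,:3]=R1;T1[:3,3]=p1
    L=np.real(logm(np.linalg.inv(T0)@T1));E=expm(L/n)
    print("n",n,"xyz",E[:3,3].round(4),"rot",Ro.from_matrix(E[:3,:3]).as_rotvec().round(4))
    return [(T0@expm(L*i/n))[:3,3].round(3).tolist() for i in range(n+1)]
E
python3 - <<'E'
from h import *
S=r.calibration("scene");T=r.calibration("top")
s=lambda u,v:(150+u/2.5-.3,110+v/2.5-.3); t=lambda u,v:(130+u/2.667-.3,130+v/2.667-.3)
print("plate",at(S,s(227,408),.026),at(T,t(520,205),.026))
for n,f,k,P in(("S",s,S,[(75,415),(128,510),(325,437),(255,352)]),("T",t,T,[(440,172),(493,285),(645,215)])):
    Q=[at(k,f(*p),.02) for p in P]
    print(n,[q[:2].round(3).tolist() for q in Q]);
    for i in range(len(Q)-1):
        d=Q[i+1]-Q[i];print(np.linalg.norm(d).round(3),np.degrees(np.arctan2(d[1],d[0])).round(1))
for b,tp in(((453,354),(456,287)),((518,402),(523,332))): print("spring S",at(S,s(*b),0)[:2],at(S,s(*tp),.09)[:2])
for tp in((313,272),(262,202)):print("T top",at(T,t(*tp),.09)[:2])
for n,P,z in(("tray",[(65,247),(163,243),(167,340),(67,347)],.014),("box",[(65,133),(174,133),(174,232),(67,232)],.045)):
    Q=np.array([at(T,t(*p),z)[:2] for p in P]);print(n,Q.round(3).tolist(),Q.mean(0))
cv2.imwrite("pics/conf.png",np.hstack([cv2.resize(cv2.imread("pics/top0.png")[170:290,145:265],(400,400)),cv2.resize(cv2.imread("pics/scene0.png")[200:300,310:410],(400,400))]))
E
```

```text
plate [ 0.5760566  -0.18076799  0.026     ] [ 0.56908053 -0.18635443  0.026     ]
S [[0.565, -0.344], [0.711, -0.28], [0.625, -0.08], [0.475, -0.147]]
0.159 23.7
0.218 113.2
0.165 -155.7
T [[0.616, -0.084], [0.466, -0.148], [0.553, -0.348]]
0.164 -156.7
0.218 -66.4
spring S [0.47585042 0.08254421] [0.46784511 0.08298757]
spring S [0.56681624 0.13928886] [0.55732186 0.13969319]
T top [0.47850568 0.0779533 ]
T top [0.56834922 0.14125338]
tray [[0.529, 0.407], [0.531, 0.279], [0.405, 0.272], [0.399, 0.4]] [0.46612635 0.33960425]
box [[0.674, 0.402], [0.671, 0.261], [0.54, 0.259], [0.543, 0.396]] [0.60711083 0.32971076]
```

View pics/conf.png

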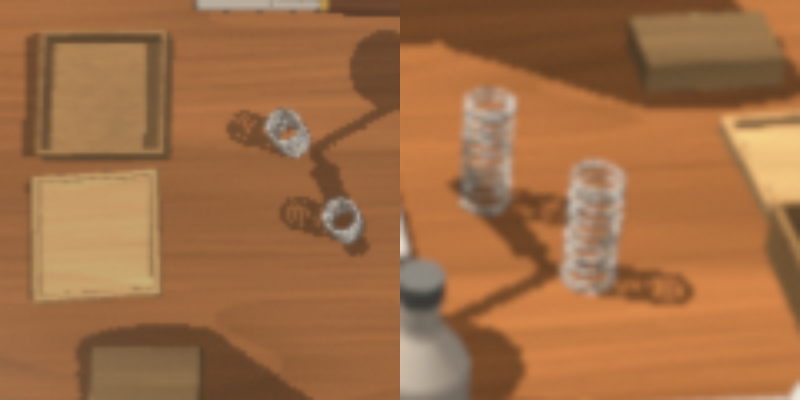

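Near spring is at top px (247,234), far at (229,209). The tray is the light shallow wooden one at top px (174,241): the black one at (325,274) is the look-alike, and the deep brown one at (175,199) is the scrap box.

```bash
cat >> h.py <<'E'
yaw=np.radians(23.6);TX=np.array([np.cos(yaw),np.sin(yaw),0]);TY=np.array([-np.sin(yaw),np.cos(yaw),0]);PL=np.array([.574,-.182,.026])
UP=np.array([0,0,1.]);th=np.radians(48);RT=rot(-np.sin(th)*TY-np.cos(th)*UP,TX)
RL=rot(-UP,-TY)
E
python3 - <<'E'
from h import *
a=np.radians(-45);R1=rot(-UP,[np.cos(a),np.sin(a),0]);p1=np.array([.24,-.25,.38])
plan(p1,R1,8)
P=np.array([.474,.081,.04])-.2*RT[:,2];print(P)
print(plan(P,RT,16,p1,R1))
E
```

```text
n 8 xyz [ 0.0291 -0.0256 -0.0195] rot [ 0.      0.     -0.0688]
[0.41449654 0.21719804 0.17382612]
n 16 xyz [ 0.0363  0.002  -0.0004] rot [-0.0313 -0.0458 -0.0702]
[[0.24, -0.25, 0.38], [0.267, -0.226, 0.38], [0.292, -0.2, 0.379], [0.316, -0.172, 0.376], [0.337, -0.143, 0.371], [0.356, -0.113, 0.365], [0.373, -0.082, 0.356], [0.388, -0.05, 0.346], [0.4, -0.019, 0.334], [0.41, 0.013, 0.32], [0.418, 0.045, 0.304], [0.423, 0.077, 0.286], [0.426, 0.107, 0.267], [0.426, 0.137, 0.246], [0.424, 0.165, 0.223], [0.421, 0.192, 0.199], [0.414, 0.217, 0.174]]
```

Run:
```python
from h import *
a=np.radians(-45);R1=rot(-UP,[np.cos(a),np.sin(a),0]);p1=np.array([.22,-.25,.46])
plan(p1,R1,8)
P=np.array([.474,.081,.04])-.2*RT[:,2]
print(plan(P,RT,16,p1,R1))
```

```text
n 8 xyz [ 0.0269 -0.0267 -0.0295] rot [ 0.      0.     -0.0688]
n 16 xyz [0.0385 0.0024 0.0043] rot [-0.0313 -0.0458 -0.0702]
[[0.22, -0.25, 0.46], [0.249, -0.224, 0.456], [0.276, -0.197, 0.45], [0.301, -0.169, 0.442], [0.324, -0.139, 0.432], [0.344, -0.108, 0.42], [0.363, -0.076, 0.407], [0.378, -0.044, 0.392], [0.392, -0.012, 0.374], [0.403, 0.02, 0.355], [0.412, 0.051, 0.334], [0.418, 0.082, 0.311], [0.422, 0.112, 0.287], [0.423, 0.141, 0.261], [0.422, 0.168, 0.233], [0.419, 0.193, 0.204], [0.414, 0.217, 0.174]]
```

Request:
step_arm(series=[{"x": 0.027,"y": -0.027,"z": -0.03,"rz": -0.07,"jaw": 0.07},{"x": 0.027,"y": -0.027,"z": -0.03,"rz": -0.07},{"x": 0.027,"y": -0.027,"z": -0.03,"rz": -0.07},{"x": 0.027,"y": -0.027,"z": -0.03,"rz": -0.07},{"x": 0.027,"y": -0.027,"z": -0.03,"rz": -0.07},{"x": 0.027,"y": -0.027,"z": -0.03,"rz": -0.07},{"x": 0.027,"y": -0.027,"z": -0.03,"rz": -0.07},{"x": 0.027,"y": -0.027,"z": -0.03,"rz": -0.07}])

```text
invalid input at $.series[0]: expected keys x, y, z, rx, ry, rz, jaw
```

Request:
step_arm(series=[{"x": 0.038,"y": 0.002,"z": 0.004,"rx": -0.031,"ry": -0.046,"rz": -0.07},{"x": 0.038,"y": 0.002,"z": 0.004,"rx": -0.031,"ry": -0.046,"rz": -0.07},{"x": 0.038,"y": 0.002,"z": 0.004,"rx": -0.031,"ry": -0.046,"rz": -0.07},{"x": 0.038,"y": 0.002,"z": 0.004,"rx": -0.031,"ry": -0.046,"rz": -0.07},{"x": 0.038,"y": 0.002,"z": 0.004,"rx": -0.031,"ry": -0.046,"rz": -0.07},{"x": 0.038,"y": 0.002,"z": 0.004,"rx": -0.031,"ry": -0.046,"rz": -0.07},{"x": 0.038,"y": 0.002,"z": 0.004,"rx": -0.031,"ry": -0.046,"rz": -0.07},{"x": 0.038,"y": 0.002,"z": 0.004,"rx": -0.031,"ry": -0.046,"rz": -0.07}])

```text
invalid input at $.series[0]: expected keys x, y, z, rx, ry, rz, jaw
```

Request:
step_arm(series=[{"x": 0.027,"y": -0.027,"z": -0.03,"rx": 0,"ry": 0,"rz": -0.07,"jaw": 0.07},{"x": 0.027,"y": -0.027,"z": -0.03,"rx": 0,"ry": 0,"rz": -0.07,"jaw": 0.07},{"x": 0.027,"y": -0.027,"z": -0.03,"rx": 0,"ry": 0,"rz": -0.07,"jaw": 0.07},{"x": 0.027,"y": -0.027,"z": -0.03,"rx": 0,"ry": 0,"rz": -0.07,"jaw": 0.07},{"x": 0.027,"y": -0.027,"z": -0.03,"rx": 0,"ry": 0,"rz": -0.07,"jaw": 0.07},{"x": 0.027,"y": -0.027,"z": -0.03,"rx": 0,"ry": 0,"rz": -0.07,"jaw": 0.07},{"x": 0.027,"y": -0.027,"z": -0.03,"rx": 0,"ry": 0,"rz": -0.07,"jaw": 0.07},{"x": 0.027,"y": -0.027,"z": -0.03,"rx": 0,"ry": 0,"rz": -0.07,"jaw": 0.07}])

```text
time: 1.6
eef_pos: [0.2185, -0.2456, 0.4655]
orientation: [2.895, 1.22, 0.0]
wrist_force: [0.6, 0.5, 0.6]
grip_width: 0.745
gripper_force: 0.0
```

Request:
step_arm(series=[{"x": 0.038,"y": 0.002,"z": 0.004,"rx": -0.031,"ry": -0.046,"rz": -0.07,"jaw": 0.07},{"x": 0.038,"y": 0.002,"z": 0.004,"rx": -0.031,"ry": -0.046,"rz": -0.07,"jaw": 0.07},{"x": 0.038,"y": 0.002,"z": 0.004,"rx": -0.031,"ry": -0.046,"rz": -0.07,"jaw": 0.07},{"x": 0.038,"y": 0.002,"z": 0.004,"rx": -0.031,"ry": -0.046,"rz": -0.07,"jaw": 0.07},{"x": 0.038,"y": 0.002,"z": 0.004,"rx": -0.031,"ry": -0.046,"rz": -0.07,"jaw": 0.07},{"x": 0.038,"y": 0.002,"z": 0.004,"rx": -0.031,"ry": -0.046,"rz": -0.07,"jaw": 0.07},{"x": 0.038,"y": 0.002,"z": 0.004,"rx": -0.031,"ry": -0.046,"rz": -0.07,"jaw": 0.07},{"x": 0.038,"y": 0.002,"z": 0.004,"rx": -0.031,"ry": -0.046,"rz": -0.07,"jaw": 0.07}])

```text
time: 2.4
eef_pos: [0.3843, -0.008, 0.3813]
orientation: [2.134, 1.739, -0.336]
wrist_force: [0.0, -0.5, 0.1]
grip_width: 0.741
gripper_force: 0.0
```

Request:
step_arm(series=[{"x": 0.038,"y": 0.002,"z": 0.004,"rx": -0.031,"ry": -0.046,"rz": -0.07,"jaw": 0.07},{"x": 0.038,"y": 0.002,"z": 0.004,"rx": -0.031,"ry": -0.046,"rz": -0.07,"jaw": 0.07},{"x": 0.038,"y": 0.002,"z": 0.004,"rx": -0.031,"ry": -0.046,"rz": -0.07,"jaw": 0.07},{"x": 0.038,"y": 0.002,"z": 0.004,"rx": -0.031,"ry": -0.046,"rz": -0.07,"jaw": 0.07},{"x": 0.038,"y": 0.002,"z": 0.004,"rx": -0.031,"ry": -0.046,"rz": -0.07,"jaw": 0.07},{"x": 0.038,"y": 0.002,"z": 0.004,"rx": -0.031,"ry": -0.046,"rz": -0.07,"jaw": 0.07},{"x": 0.038,"y": 0.002,"z": 0.004,"rx": -0.031,"ry": -0.046,"rz": -0.07,"jaw": 0.07},{"x": 0.038,"y": 0.002,"z": 0.004,"rx": -0.031,"ry": -0.046,"rz": -0.07,"jaw": 0.07}])

```text
time: 3.2
eef_pos: [0.401, 0.2191, 0.1841]
orientation: [1.291, 1.994, -0.58]
wrist_force: [1.2, 0.3, -0.3]
grip_width: 0.747
gripper_force: 0.0
```

Run:
```python
from h import *
o=r.observe();print(o["eef_pos"],o["qpos"].round(2),o["time"])
k=r.calibration("wrist");a=r.grab_frame("wrist")
for X in([.474,.081,0],[.474,.081,.09],[.567,.14,0],[.567,.14,.09],PL):
    u=proj(k,X)[0];print(u.round(1));cv2.circle(a,tuple(int(v) for v in u.clip(-99,900)),3,(0,0,255),1)
cv2.imwrite("pics/w1.png",a)
for d in r.masks_of("wrist","spring_1")[:3]:
    ys,xs=np.nonzero(d["pixels"]);print(round(d["p"],2),d["point"],xs.min(),xs.max(),ys.min(),ys.max())
```

```text
[0.40099956 0.21912721 0.18410862] [ 0.8   0.35  1.77 -0.77  1.46  0.65] 3.2
[287.3 165.7]
[287.9 225.7]
[370.6 158.8]
[381.8 220.1]
[277.2 255. ]
0.95 [192.6, 288.3] 272 300 158 230
```

View pics/w1.png

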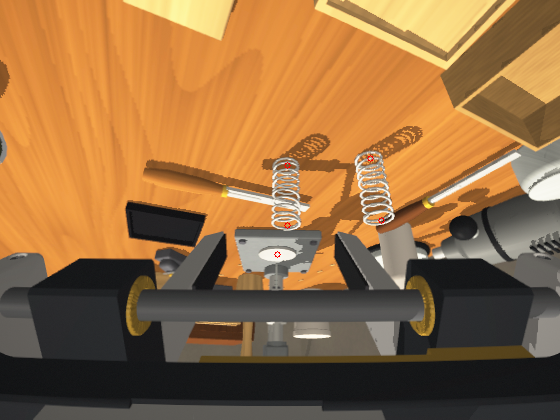

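The wrist view shows the near spring at (286,195), the far one at (375,190) and the plate at (277,255). All of them agree with the projected estimates.

Run:
```python
from h import *
o=r.observe();k=r.calibration("wrist");R=np.array(k["R"]);c=-R.T@np.array(k["t"])
print("cam in tool",Ro.from_rotvec(o["orientation"]).as_matrix().T@(c-o["eef_pos"]))
g=np.array([.473,.081,.04]);pre=g-.11*RT[:,2]
plan(pre,RT,4);plan(g,RT,4,pre,RT)
plan(pre,RT,1)
```

```text
cam in tool [ 0.06590493  0.00124143 -0.16062928]
n 4 xyz [0.0002 0.003  0.0251] rot [0.0001 0.001  0.0037]
n 4 xyz [-0.     -0.      0.0275] rot [-0. -0.  0.]
n 1 xyz [0.0007 0.0122 0.1003] rot [0.0003 0.0039 0.0147]
```

Request:
step_arm(series=[{"x": 0,"y": 0.003,"z": 0.025,"rx": 0,"ry": 0.001,"rz": 0.004,"jaw": 0.07},{"x": 0,"y": 0.003,"z": 0.025,"rx": 0,"ry": 0.001,"rz": 0.004,"jaw": 0.07},{"x": 0,"y": 0.003,"z": 0.025,"rx": 0,"ry": 0.001,"rz": 0.004,"jaw": 0.07},{"x": 0,"y": 0.003,"z": 0.025,"rx": 0,"ry": 0.001,"rz": 0.004,"jaw": 0.07},{"x": 0,"y": 0,"z": 0.0275,"rx": 0,"ry": 0,"rz": 0,"jaw": 0.07},{"x": 0,"y": 0,"z": 0.0275,"rx": 0,"ry": 0,"rz": 0,"jaw": 0.07},{"x": 0,"y": 0,"z": 0.0275,"rx": 0,"ry": 0,"rz": 0,"jaw": 0.07},{"x": 0,"y": 0,"z": 0.0275,"rx": 0,"ry": 0,"rz": 0,"jaw": 0.07}])

```text
time: 4.1
eef_pos: [0.4758, 0.079, 0.0447]
orientation: [1.315, 1.982, -0.569]
wrist_force: [0.2, 0.1, 0.7]
grip_width: 0.746
gripper_force: 0.0
```

Request:
step_arm(series=[{"x": 0,"y": 0,"z": 0,"rx": 0,"ry": 0,"rz": 0,"jaw": 0.07},{"x": 0,"y": 0,"z": 0,"rx": 0,"ry": 0,"rz": 0,"jaw": 0.05},{"x": 0,"y": 0,"z": 0,"rx": 0,"ry": 0,"rz": 0,"jaw": 0.04},{"x": 0,"y": 0,"z": 0,"rx": 0,"ry": 0,"rz": 0,"jaw": 0.03},{"x": 0,"y": 0,"z": 0,"rx": 0,"ry": 0,"rz": 0,"jaw": 0.025},{"x": 0,"y": 0,"z": 0,"rx": 0,"ry": 0,"rz": 0,"jaw": 0.025},{"x": 0,"y": 0,"z": 0,"rx": 0,"ry": 0,"rz": 0,"jaw": 0.025},{"x": 0,"y": 0,"z": 0,"rx": 0,"ry": 0,"rz": 0,"jaw": 0.025}], squeeze=25)

```text
time: 4.9
eef_pos: [0.475, 0.0803, 0.0446]
orientation: [1.312, 1.984, -0.57]
wrist_force: [-1.0, 2.1, 6.4]
grip_width: 0.379
gripper_force: 25.0
```

Run:
```python
from h import *
o=r.observe();R0=Ro.from_rotvec(o["orientation"]).as_matrix();p0=o["eef_pos"];print(p0,np.degrees(np.arccos((np.trace(R0.T@RT)-1)/2)),o["wrist_force"],o["grip_width"]*94)
up=p0+[0,0,.06];plan(up,RT,4)
pre=PL+[0,0,.05]+.17*TY;print(pre,plan(pre,RT,8,up,RT))
```

```text
[0.47498534 0.0803386  0.04458192] 0.65314030936372 [-1.03980758  2.10195071  6.36851038] 35.585825892519736
n 4 xyz [-0.0111  0.0001 -0.0101] rot [ 0.0006 -0.0008 -0.0027]
n 8 xyz [-0.0065 -0.0018  0.0126] rot [-0. -0.  0.]
[ 0.50594066 -0.02621834  0.076     ] [[0.475, 0.08, 0.105], [0.479, 0.067, 0.101], [0.483, 0.054, 0.097], [0.487, 0.04, 0.094], [0.49, 0.027, 0.09], [0.494, 0.014, 0.087], [0.498, 0.0, 0.083], [0.502, -0.013, 0.08], [0.506, -0.026, 0.076]]
```

Request:
step_arm(series=[{"x": -0.011,"y": 0,"z": -0.01,"rx": 0,"ry": 0,"rz": 0,"jaw": 0.025},{"x": -0.011,"y": 0,"z": -0.01,"rx": 0,"ry": 0,"rz": 0,"jaw": 0.025},{"x": -0.011,"y": 0,"z": -0.01,"rx": 0,"ry": 0,"rz": 0,"jaw": 0.025},{"x": -0.011,"y": 0,"z": -0.01,"rx": 0,"ry": 0,"rz": 0,"jaw": 0.025},{"x": -0.003,"y": -0.002,"z": 0.015,"rx": 0,"ry": 0,"rz": 0,"jaw": 0.025},{"x": -0.007,"y": -0.002,"z": 0.013,"rx": 0,"ry": 0,"rz": 0,"jaw": 0.025},{"x": -0.007,"y": -0.002,"z": 0.013,"rx": 0,"ry": 0,"rz": 0,"jaw": 0.025},{"x": -0.007,"y": -0.002,"z": 0.013,"rx": 0,"ry": 0,"rz": 0,"jaw": 0.025}])

```text
time: 5.7
eef_pos: [0.4891, 0.024, 0.084]
orientation: [1.312, 1.985, -0.572]
wrist_force: [1.0, -0.4, 0.0]
grip_width: 0.373
gripper_force: 25.0
```

Run:
```python
from h import *
o=r.observe();R0=Ro.from_rotvec(o["orientation"]).as_matrix();p0=o["eef_pos"];print(p0,o["wrist_force"],o["qpos"].round(2))
pre=PL+[0,0,.052]+.12*TY;plan(pre,RT,8)
b=pre-.12*TY;plan(b,RT,8,pre,RT)
k=r.calibration("wrist");a=r.grab_frame("wrist");b2=r.grab_frame("scene")
for X in(PL,):
    u=proj(k,X)[0];print(u);cv2.circle(a,tuple(int(v) for v in u),3,(0,0,255),1)
cv2.imwrite("pics/w2.png",np.hstack([cv2.resize(a[130:350,130:430],(400,293)),cv2.resize(b2[130:280,200:400],(400,293))]))
```

```text
[0.48907373 0.02404029 0.08396791] [ 1.01674928 -0.38770668  0.01142691] [ 0.36  0.43  1.95 -1.04  1.03  0.65]
n 8 xyz [-0.0081 -0.0005  0.01  ] rot [ 0.0001 -0.0005 -0.0012]
n 8 xyz [-0.01   -0.      0.0111] rot [-0. -0.  0.]
[276.42597018 272.2441914 ]
```

View pics/w2.png

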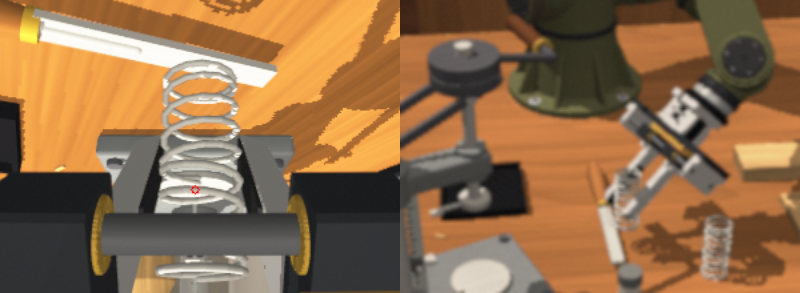

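```bash
cat >> h.py <<'E'
from scipy.optimize import least_squares
def Rz(a):return Ro.from_euler('z',a).as_matrix()
def Ry(a):return Ro.from_euler('y',a).as_matrix()
def fk(q,p):
    a1,h1,L2,a3,L3,L6,d,c,s4=p
    A=Rz(q[0]);B=A@Ry(q[1]);C=B@Ry(q[2]);D=C@Rz(s4*q[3])
    E=D@Ry(q[4])
    pos=A@[a1,d,h1]+B@[0,0,L2]+C@[a3,0,L3]+E@[0,0,L6]
    return pos,E@Rz(q[5])@Rz(c)
E
python3 - <<'E'
from h import *
o=r.observe();print(o["qpos"],o["orientation"])
import json;json.dump([o["qpos"].tolist(),o["eef_pos"].tolist(),o["orientation"].tolist()],open("d1.json","w"))
q=o["qpos"];R=Ro.from_rotvec(o["orientation"]).as_matrix()
for c in(np.pi/2,-np.pi/2):
  for s in(1,-1):
    for s5 in (1,-1):
      for s6 in(1,-1):
        M=Rz(q[0])@Ry(q[1]+q[2])@Rz(s*q[3])@Ry(q[4])@Rz(s6*q[5]+c)
    print(c,s,np.degrees(Ro.from_matrix(M.T@R).magnitude()), (M.T@R).round(2).tolist())
M=Rz(q[0]).T@R;print("tool z in q1 frame",M[:,2],"y",M[:,1])
E
```

```text
[ 0.3588006   0.43376107  1.94967358 -1.03931582  1.03074191  0.65170806] [ 1.31452031  1.9846531  -0.57381882]
1.5707963267948966 1 74.68024223915936 [[0.26, -0.96, 0.0], [0.96, 0.26, 0.0], [-0.0, 0.0, 1.0]]
1.5707963267948966 -1 95.58876860918836 [[-0.1, 0.06, -0.99], [-0.06, 1.0, 0.07], [0.99, 0.07, -0.09]]
-1.5707963267948966 1 105.31975776084066 [[-0.26, 0.96, -0.0], [-0.96, -0.26, -0.0], [-0.0, 0.0, 1.0]]
-1.5707963267948966 -1 174.84092829762864 [[0.1, -0.06, 0.99], [0.06, -1.0, -0.07], [0.99, 0.07, -0.09]]
tool z in q1 frame [ 0.03792061 -0.73937024 -0.67223038] y [0.99896322 0.04500619 0.00685042]
```

The left half of the picture shows the spring straight between the pads, and the plate marker lands on the white plate. On the right, in the scene view, the held spring is upright. Joint 4 is close to its limit, but the model says it eases off towards the tester.

Request:
step_arm(series=[{"x": -0.008,"y": 0,"z": 0.01,"rx": 0,"ry": 0,"rz": 0,"jaw": 0.025},{"x": -0.008,"y": 0,"z": 0.01,"rx": 0,"ry": 0,"rz": 0,"jaw": 0.025},{"x": -0.008,"y": -0.001,"z": 0.01,"rx": 0,"ry": 0,"rz": 0,"jaw": 0.025},{"x": -0.008,"y": 0,"z": 0.01,"rx": 0,"ry": 0,"rz": 0,"jaw": 0.025},{"x": -0.008,"y": -0.001,"z": 0.01,"rx": 0,"ry": 0,"rz": 0,"jaw": 0.025},{"x": -0.008,"y": 0,"z": 0.01,"rx": 0,"ry": 0,"rz": 0,"jaw": 0.025},{"x": -0.008,"y": -0.001,"z": 0.01,"rx": 0,"ry": 0,"rz": 0,"jaw": 0.025},{"x": -0.008,"y": 0,"z": 0.01,"rx": 0,"ry": 0,"rz": 0,"jaw": 0.025}])

```text
time: 6.6
eef_pos: [0.5302, -0.0558, 0.094]
orientation: [1.352, 2.016, -0.581]
wrist_force: [0.0, 0.0, 0.5]
grip_width: 0.374
gripper_force: 25.0
```

Run:
```python
from h import *
o=r.observe();R0=Ro.from_rotvec(o["orientation"]).as_matrix();p0=o["eef_pos"];print(p0,o["wrist_force"],o["qpos"].round(3))
import json;json.dump([o["qpos"].tolist(),o["eef_pos"].tolist(),o["orientation"].tolist()],open("d2.json","w"))
print("in tester",[(p0-PL)@TX,(p0-PL)@TY,p0[2]], "up axis err deg",np.degrees(Ro.from_matrix(RT.T@R0).as_rotvec()))
plan(PL+[0,0,.051],R0,8)
D=[json.load(open(f)) for f in("d1.json","d2.json")]+[[[-1.40264776,.300470392,1.52158605,0,1.32069744,-.0665872861],[.12788673,-.53467567,.22368461],0]]
P0=np.array([0.05,.3,.4,0,.4,.2,.037])
f=lambda p:np.r_[np.concatenate([fk(d[0],[*p,np.pi/2,1])[0]-d[1] for d in D])*1e3,(p-P0)*1]
s=least_squares(f,P0);print(s.x.round(4),np.abs(s.fun[:9]).max())
```

```text
[ 0.53017413 -0.05577739  0.09404865] [0.03899754 0.03089434 0.45961152] [ 0.159  0.433  1.89  -1.04   0.94   0.471]
in tester [np.float64(0.01037270422520059), np.float64(0.13321134577392044), np.float64(0.09404865141848104)] up axis err deg [1.63546263 2.53907298 0.6035776 ]
n 8 xyz [-0.0102 -0.0008  0.0134] rot [-0.  0.  0.]
[3.000e-04 2.220e-01 4.231e-01 4.060e-02 4.475e-01 2.518e-01 3.660e-02] 0.0059655602266950325
```

```bash
cat >> h.py <<'E'
KP=[3.000e-04,2.220e-01,4.231e-01,4.060e-02,4.475e-01,2.518e-01,3.660e-02,np.pi/2,1]
LO=np.array([-3.03,-.79,.23,-1.04,0,-2.55]);HI=np.array([3.03,2.21,2.52,4.18,3.07,2.55])
def ik(p,R,q0):
    def f(q):
        a,b=fk(q,KP);return np.r_[(a-p)*10,Ro.from_matrix(R.T@b).as_rotvec()]
    s=least_squares(f,np.clip(q0,LO+1e-3,HI-1e-3),bounds=(LO,HI));return s.x,np.linalg.norm(s.fun)
def tilt(deg,dyaw):
    "tool tilted deg from vertical, pointing -TY turned by dyaw degrees"
    A=Rz(np.radians(dyaw));t=np.radians(deg)
    return rot(-np.sin(t)*A@TY-np.cos(t)*UP,A@TX)
E
python3 - <<'E'
from h import *
q0=r.observe()["qpos"]
for deg in(45,48,50):
  for dy in(-20,0,15,30,45):
    out=[]
    for s in(0,.06,.12):
        q,e=ik(PL+[0,0,.047]+s*TY*1+0*UP,tilt(deg,dy),q0);out.append((q[3].round(2),q[4].round(2),round(e,3)))
    q,e=ik(PL+[0,0,.047],tilt(deg,dy)@np.diag([-1,-1,1]),[-.2,.4,1.7,2.1,1,-1.5])
    print(deg,dy,out,"flip",q.round(2),round(e,3))
E
```

```text
45 -20 [(np.float64(-0.97), np.float64(1.02), np.float64(0.0)), (np.float64(-0.94), np.float64(1.06), np.float64(0.0)), (np.float64(-0.9), np.float64(1.11), np.float64(0.0))] flip [-0.18  0.5   2.05  4.18  0.59 -1.71] 0.613
45 0 [(np.float64(-1.04), np.float64(0.74), np.float64(0.064)), (np.float64(-1.04), np.float64(0.8), np.float64(0.059)), (np.float64(-1.04), np.float64(0.87), np.float64(0.041))] flip [-0.2   0.47  2.05  4.18  0.52 -1.95] 0.377
45 15 [(np.float64(-1.04), np.float64(0.5), np.float64(0.105)), (np.float64(-1.04), np.float64(0.57), np.float64(0.117)), (np.float64(-1.04), np.float64(0.65), np.float64(0.117))] flip [-0.23  0.44  2.05  4.18  0.41 -2.14] 0.215
45 30 [(np.float64(-1.04), np.float64(0.24), np.float64(0.097)), (np.float64(-1.04), np.float64(0.31), np.float64(0.125)), (np.float64(-1.04), np.float64(0.4), np.float64(0.144))] flip [-0.37  0.38  2.02  2.74  0.   -0.98] 0.188
45 45 [(np.float64(-1.04), np.float64(0.0), np.float64(0.041)), (np.float64(-1.04), np.float64(0.04), np.float64(0.079)), (np.float64(-1.04), np.float64(0.12), np.float64(0.115))] flip [-0.3
[... 1612 characters left out ...]
 0.62 -1.95] 0.346
50 15 [(np.float64(-1.04), np.float64(0.52), np.float64(0.191)), (np.float64(-1.04), np.float64(0.6), np.float64(0.202)), (np.float64(-1.04), np.float64(0.69), np.float64(0.199))] flip [-0.2   0.46  2.05  4.18  0.5  -2.13] 0.169
50 30 [(np.float64(-1.04), np.float64(0.21), np.float64(0.182)), (np.float64(-1.04), np.float64(0.3), np.float64(0.211)), (np.float64(-1.04), np.float64(0.4), np.float64(0.23))] flip [-0.25  0.42  2.05  4.18  0.33 -2.33] 0.013
50 45 [(np.float64(-1.04), np.float64(0.0), np.float64(0.127)), (np.float64(-1.04), np.float64(0.0), np.float64(0.159)), (np.float64(-1.04), np.float64(0.07), np.float64(0.197))] flip [-0.37  0.4   2.08  3.17  0.21 -1.6 ] 0.0
```

Run:
```python
from h import *
o=r.observe();q0=o["qpos"];Rg=Ro.from_rotvec([1.312,1.984,-.570]).as_matrix()
for dy in(-25,-32,-40):
    A=Rz(np.radians(dy));R=A@Rg;b=A@TY
    for s,z in((0,.0446),(0,.05),(.06,.05),(.12,.05),(.12,.08)):
        q,e=ik(PL+[0,0,z]+s*b,R,q0);print(dy,s,q.round(2),round(e,3))
dy=-32;A=Rz(np.radians(dy));R=A@Rg;b=A@TY
p1=PL+.12*b+[0,0,.052];p2=PL+[0,0,.05]
print(plan(p1,R,8));print(plan(p2,R,8,p1,R))
```

```text
-25 0 [-0.06  0.66  1.61 -0.98  1.11  0.55] 0.0
-25 0 [-0.06  0.65  1.61 -0.97  1.11  0.54] 0.0
-25 0.06 [ 0.05  0.66  1.59 -0.93  1.18  0.58] 0.0
-25 0.12 [ 0.15  0.68  1.56 -0.88  1.25  0.62] 0.0
-25 0.12 [ 0.15  0.63  1.55 -0.86  1.29  0.58] 0.0
-32 0 [-0.06  0.7   1.54 -0.91  1.2   0.58] 0.0
-32 0 [-0.06  0.69  1.54 -0.91  1.21  0.57] 0.0
-32 0.06 [ 0.04  0.71  1.5  -0.86  1.28  0.61] 0.0
-32 0.12 [ 0.14  0.74  1.44 -0.82  1.35  0.64] 0.0
-32 0.12 [ 0.14  0.69  1.44 -0.81  1.39  0.61] 0.0
-40 0 [-0.06  0.74  1.45 -0.85  1.31  0.62] 0.0
-40 0 [-0.06  0.73  1.45 -0.85  1.31  0.62] 0.0
-40 0.06 [ 0.03  0.77  1.39 -0.8   1.39  0.65] 0.0
-40 0.12 [ 0.11  0.81  1.31 -0.76  1.47  0.67] 0.0
-40 0.12 [ 0.11  0.77  1.3  -0.75  1.5   0.64] 0.0
n 8 xyz [-0.      0.0075  0.0029] rot [ 0.0469 -0.0049  0.0479]
[[0.53, -0.056, 0.094], [0.538, -0.055, 0.092], [0.546, -0.054, 0.09], [0.554, -0.055, 0.088], [0.561, -0.055, 0.086], [0.569, -0.057, 0.084], [0.577, -0.058, 0.082], [0.584, -0.061, 0.08], [0.592, -0.063, 0.078]]
n 8 xyz [-0.0099  0.0001  0.0113] rot [0. 0. 0.]
[[0.592, -0.063, 0.078], [0.589, -0.078, 0.078], [0.587, -0.093, 0.078], [0.585, -0.108, 0.077], [0.583, -0.123, 0.077], [0.581, -0.137, 0.077], [0.578, -0.152, 0.076], [0.576, -0.167, 0.076], [0.574, -0.182, 0.076]]
```

Request:
step_arm(series=[{"x": 0,"y": 0.0075,"z": 0.003,"rx": 0.047,"ry": -0.005,"rz": 0.048,"jaw": 0.025},{"x": 0,"y": 0.0075,"z": 0.003,"rx": 0.047,"ry": -0.005,"rz": 0.048,"jaw": 0.025},{"x": 0,"y": 0.0075,"z": 0.003,"rx": 0.047,"ry": -0.005,"rz": 0.048,"jaw": 0.025},{"x": 0,"y": 0.0075,"z": 0.003,"rx": 0.047,"ry": -0.005,"rz": 0.048,"jaw": 0.025},{"x": 0,"y": 0.0075,"z": 0.003,"rx": 0.047,"ry": -0.005,"rz": 0.048,"jaw": 0.025},{"x": 0,"y": 0.0075,"z": 0.003,"rx": 0.047,"ry": -0.005,"rz": 0.048,"jaw": 0.025},{"x": 0,"y": 0.0075,"z": 0.003,"rx": 0.047,"ry": -0.005,"rz": 0.048,"jaw": 0.025},{"x": 0,"y": 0.0075,"z": 0.003,"rx": 0.047,"ry": -0.005,"rz": 0.048,"jaw": 0.025}])

```text
time: 7.4
eef_pos: [0.5914, -0.0636, 0.0769]
orientation: [1.878, 1.6, -0.824]
wrist_force: [0.2, -0.5, -0.7]
grip_width: 0.375
gripper_force: 25.0
```

```bash
cat >> h.py <<'E'
Rg=Ro.from_rotvec([1.312,1.984,-.570]).as_matrix()
A32=Rz(np.radians(-32));RP=A32@Rg;BK=A32@TY
E
python3 - <<'E'
from h import *
o=r.observe();p0=o["eef_pos"];R0=Ro.from_rotvec(o["orientation"]).as_matrix();print(p0,o["qpos"].round(2),np.degrees(Ro.from_matrix(R0.T@RP).as_rotvec()))
plan(PL+.12*BK+[0,0,.052],RP,2)
k=r.calibration("wrist");a=r.grab_frame("wrist")
K=[]
for c in("wrist",):
  for d in r.masks_of(c,"plate")[:2]:print(d["p"],d["point"])
u=proj(k,PL)[0];print(u);cv2.circle(a,tuple(int(v) for v in u),2,(0,0,255),-1)
t=np.linspace(0,6.28,60)
for v in proj(k,[PL+.04*np.array([np.cos(x),np.sin(x),0]) for x in t]):cv2.circle(a,tuple(int(w) for w in v),1,(0,255,0),-1)
cv2.imwrite("pics/w3.png",cv2.resize(a[130:350,130:430],(800,587)))
E
```

```text
[ 0.59137553 -0.06359927  0.07690873] [ 0.14  0.74  1.44 -0.82  1.36  0.64] [-0.14000085  0.05256252 -0.1409372 ]
n 2 xyz [-0.0003  0.0001 -0.0005] rot [-0.0012  0.0005 -0.0012]
0.63 [224.4, 293.1]
[279.83007632 249.18464472]
```

View pics/w3.png

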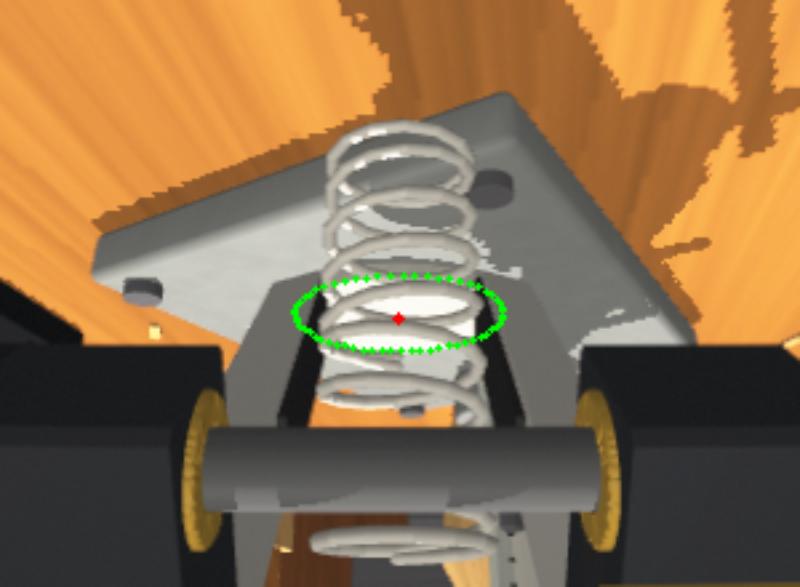

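Request:
step_arm(series=[{"x": -0.0099,"y": 0,"z": 0.0113,"rx": 0,"ry": 0,"rz": 0,"jaw": 0.025},{"x": -0.0099,"y": 0,"z": 0.0113,"rx": 0,"ry": 0,"rz": 0,"jaw": 0.025},{"x": -0.0099,"y": 0,"z": 0.0113,"rx": 0,"ry": 0,"rz": 0,"jaw": 0.025},{"x": -0.0099,"y": 0,"z": 0.0113,"rx": 0,"ry": 0,"rz": 0,"jaw": 0.025},{"x": -0.0099,"y": 0,"z": 0.0113,"rx": 0,"ry": 0,"rz": 0,"jaw": 0.025},{"x": -0.0099,"y": 0,"z": 0.0113,"rx": 0,"ry": 0,"rz": 0,"jaw": 0.025},{"x": -0.0099,"y": 0,"z": 0.0113,"rx": 0,"ry": 0,"rz": 0,"jaw": 0.025},{"x": -0.0099,"y": 0,"z": 0.0113,"rx": 0,"ry": 0,"rz": 0,"jaw": 0.025}])

```text
time: 8.3
eef_pos: [0.5724, -0.1831, 0.0753]
orientation: [1.875, 1.601, -0.823]
wrist_force: [-1.0, 0.4, -0.4]
grip_width: 0.375
gripper_force: 25.0
```

Run:
```python
from h import *
o=r.observe();p0=o["eef_pos"];R0=Ro.from_rotvec(o["orientation"]).as_matrix();print(p0-PL,o["wrist_force"],np.degrees(Ro.from_matrix(R0.T@RP).as_rotvec()))
k=r.calibration("wrist")
u=proj(k,[p0-[0,0,.0446],p0+[0,0,.0454]]);print("pred foot/top",u)
c,d=ray(k,(130+402*.375,130+160*.375));s=(p0[2]-.0446-c[2])/d[2];print("foot offset from TCP",(c+s*d-p0)[:2], "along back,side",(c+s*d-p0)@BK,(c+s*d-p0)@(A32@TX))
plan(PL+[0,0,.0446],RP,2)
```

```text
[-0.00157575 -0.0011213   0.04930057] [-1.02462535  0.40623082 -0.35706995] [-0.01471831  0.06096996 -0.05228675]
pred foot/top [[278.01477473 192.27359452]
 [279.18159179 339.81707366]]
foot offset from TCP [0.00220135 0.00244431] along back,side 0.0027396641534689764 0.0018206630416416944
n 2 xyz [0.0022 0.0007 0.0011] rot [-0.0001  0.0005 -0.0005]
```

Request:
step_arm(series=[{"x": 0.0017,"y": 0,"z": 0.0016,"rx": 0,"ry": 0,"rz": 0,"jaw": 0.025},{"x": 0.0017,"y": 0,"z": 0.0015,"rx": 0,"ry": 0,"rz": 0,"jaw": 0.025},{"x": 0,"y": 0,"z": 0,"rx": 0,"ry": 0,"rz": 0,"jaw": 0.025},{"x": 0,"y": 0,"z": 0,"rx": 0,"ry": 0,"rz": 0,"jaw": 0.034},{"x": 0,"y": 0,"z": 0,"rx": 0,"ry": 0,"rz": 0,"jaw": 0.038},{"x": 0,"y": 0,"z": 0,"rx": 0,"ry": 0,"rz": 0,"jaw": 0.042},{"x": 0,"y": 0,"z": 0,"rx": 0,"ry": 0,"rz": 0,"jaw": 0.055},{"x": 0,"y": 0,"z": 0,"rx": 0,"ry": 0,"rz": 0,"jaw": 0.065}])

```text
time: 9.1
eef_pos: [0.5727, -0.1818, 0.0707]
orientation: [1.875, 1.601, -0.822]
wrist_force: [0.1, 0.1, 1.0]
grip_width: 0.578
gripper_force: 0.0
```

Request:
step_arm(series=[{"x": 0,"y": 0,"z": 0,"rx": 0,"ry": 0,"rz": 0,"jaw": 0.065},{"x": 0,"y": 0,"z": -0.005,"rx": 0,"ry": 0,"rz": 0,"jaw": 0.065},{"x": 0,"y": 0,"z": -0.015,"rx": 0,"ry": 0,"rz": 0,"jaw": 0.065},{"x": 0,"y": 0,"z": -0.025,"rx": 0,"ry": 0,"rz": 0,"jaw": 0.065},{"x": 0,"y": 0,"z": -0.025,"rx": 0,"ry": 0,"rz": 0,"jaw": 0.065},{"x": 0,"y": 0,"z": -0.025,"rx": 0,"ry": 0,"rz": 0,"jaw": 0.065},{"x": 0,"y": 0,"z": -0.025,"rx": 0,"ry": 0,"rz": 0,"jaw": 0.065},{"x": 0,"y": 0,"z": -0.025,"rx": 0,"ry": 0,"rz": 0,"jaw": 0.065}])

```text
time: 9.9
eef_pos: [0.5882, -0.0737, 0.1696]
orientation: [1.875, 1.602, -0.821]
wrist_force: [0.5, 0.1, -0.1]
grip_width: 0.695
gripper_force: 0.0
```

Run:
```python
from h import *
o=r.observe();p0=o["eef_pos"];print(p0,o["wrist_force"],o["time"],o["qpos"].round(2))
S=r.calibration("scene");a=r.grab_frame("scene")
H=PL*[1,1,0]-.105*TX+(-.110+.24*np.cos(.15))*TY+[0,0,.286+.24*np.sin(.15)];print("handle",H)
b=cv2.resize(a[130:310,150:360],(800,686)[:2],interpolation=cv2.INTER_CUBIC)
sc=800/210
t=np.linspace(0,6.28,40)
pts=[PL+.018*np.array([np.cos(x),np.sin(x),0]) for x in t]+[PL+[0,0,.09]+.018*np.array([np.cos(x),np.sin(x),0]) for x in t]+[H,H+.047*TX,H-.047*TX]
for u in proj(S,pts):cv2.circle(b,(int((u[0]-150)*sc),int((u[1]-130)*sc)),2,(0,0,255),-1)
cv2.imwrite("pics/s2.png",b[:600])
a2=np.radians(-66.4)
for z in(.322,.45):
    q,e=ik(H*[1,1,0]+[0,0,z],RL,[-.3,.2,1.6,0,1.3,.8]);print(q.round(2),e)
```

```text
[ 0.58818868 -0.07373726  0.16962288] [ 0.4573502   0.08679158 -0.10977751] 9.9 [ 0.12  0.6   1.43 -0.81  1.45  0.52]
handle [ 0.42681546 -0.10737904  0.32186515]
[-0.33 -0.01  1.65 -0.    1.5   0.83] 4.870256244154953e-13
[-0.33 -0.02  1.37  0.    1.79  0.83] 1.2398031816276525e-14
```

View pics/s2.png

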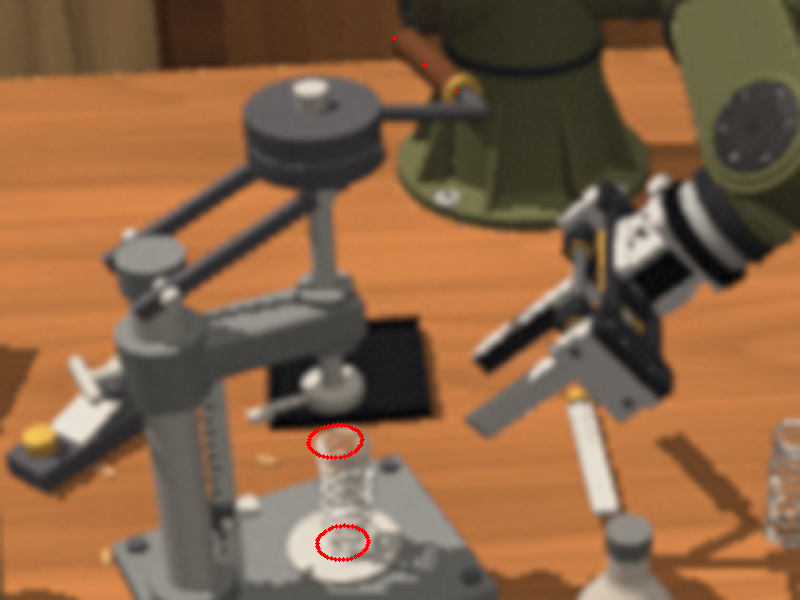

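The spring stands upright on the plate, with its base at (345,545) against the plate centre at (343,542). The handle projection lies on the handle at about (425,65).

Run:
```python
from h import *
from scipy.spatial.transform import Slerp
H=np.array([.427,-.107,.322])
o=r.observe();R0=Ro.from_rotvec(o["orientation"])
Rm=Slerp([0,1],Ro.concatenate([R0,Ro.from_matrix(RL)]))(.5).as_matrix()
p1=np.array([.50,.02,.42]);print(plan(p1,Rm,8))
p2=H+[0,0,.10];print(plan(p2,RL,8,p1,Rm))
print(plan(H+[0,0,.002],RL,4,p2,RL))
```

```text
n 8 xyz [-0.0144 -0.0117 -0.0295] rot [0.027  0.0471 0.0588]
[[0.589, -0.071, 0.172], [0.579, -0.057, 0.203], [0.569, -0.044, 0.233], [0.558, -0.032, 0.264], [0.547, -0.02, 0.295], [0.536, -0.009, 0.326], [0.525, 0.001, 0.357], [0.512, 0.011, 0.389], [0.5, 0.02, 0.42]]
n 8 xyz [-0.0169  0.0066  0.0042] rot [0.027  0.0471 0.0588]
[[0.5, 0.02, 0.42], [0.494, 0.003, 0.424], [0.488, -0.015, 0.426], [0.48, -0.031, 0.428], [0.471, -0.048, 0.429], [0.461, -0.064, 0.429], [0.451, -0.079, 0.427], [0.439, -0.093, 0.425], [0.427, -0.107, 0.422]]
n 4 xyz [0.     0.     0.0245] rot [0. 0. 0.]
[[0.427, -0.107, 0.422], [0.427, -0.107, 0.398], [0.427, -0.107, 0.373], [0.427, -0.107, 0.349], [0.427, -0.107, 0.324]]
```

Request:
step_arm(series=[{"x": -0.0144,"y": -0.0117,"z": -0.0295,"rx": 0.027,"ry": 0.047,"rz": 0.059,"jaw": 0.065},{"x": -0.0144,"y": -0.0117,"z": -0.0295,"rx": 0.027,"ry": 0.047,"rz": 0.059,"jaw": 0.065},{"x": -0.0144,"y": -0.0117,"z": -0.0295,"rx": 0.027,"ry": 0.047,"rz": 0.059,"jaw": 0.065},{"x": -0.0144,"y": -0.0117,"z": -0.0295,"rx": 0.027,"ry": 0.047,"rz": 0.059,"jaw": 0.065},{"x": -0.0144,"y": -0.0117,"z": -0.0295,"rx": 0.027,"ry": 0.047,"rz": 0.059,"jaw": 0.065},{"x": -0.0144,"y": -0.0117,"z": -0.0295,"rx": 0.027,"ry": 0.047,"rz": 0.059,"jaw": 0.065},{"x": -0.0144,"y": -0.0117,"z": -0.0295,"rx": 0.027,"ry": 0.047,"rz": 0.059,"jaw": 0.065},{"x": -0.0144,"y": -0.0117,"z": -0.0295,"rx": 0.027,"ry": 0.047,"rz": 0.059,"jaw": 0.065}])

```text
time: 10.75
eef_pos: [0.499, 0.017, 0.4175]
orientation: [2.55, 1.209, -0.464]
wrist_force: [-0.2, 1.5, 0.1]
grip_width: 0.693
gripper_force: 0.0
```

Request:
step_arm(series=[{"x": -0.0169,"y": 0.0066,"z": 0.0042,"rx": 0.027,"ry": 0.047,"rz": 0.059,"jaw": 0.065},{"x": -0.0169,"y": 0.0066,"z": 0.0042,"rx": 0.027,"ry": 0.047,"rz": 0.059,"jaw": 0.065},{"x": -0.0169,"y": 0.0066,"z": 0.0042,"rx": 0.027,"ry": 0.047,"rz": 0.059,"jaw": 0.065},{"x": -0.0169,"y": 0.0066,"z": 0.0042,"rx": 0.027,"ry": 0.047,"rz": 0.059,"jaw": 0.065},{"x": -0.0169,"y": 0.0066,"z": 0.0042,"rx": 0.027,"ry": 0.047,"rz": 0.059,"jaw": 0.065},{"x": -0.0169,"y": 0.0066,"z": 0.0042,"rx": 0.027,"ry": 0.047,"rz": 0.059,"jaw": 0.065},{"x": -0.0169,"y": 0.0066,"z": 0.0042,"rx": 0.027,"ry": 0.047,"rz": 0.059,"jaw": 0.065},{"x": -0.0169,"y": 0.0066,"z": 0.0042,"rx": 0.027,"ry": 0.047,"rz": 0.059,"jaw": 0.065}])

```text
time: 11.55
eef_pos: [0.4261, -0.1108, 0.4189]
orientation: [-3.077, -0.633, 0.003]
wrist_force: [0.0, 0.2, -0.4]
grip_width: 0.69
gripper_force: 0.0
```

Run:
```python
from h import *
o=r.observe();R0=Ro.from_rotvec(o["orientation"]).as_matrix();print(o["eef_pos"],o["qpos"].round(2),np.degrees(Ro.from_matrix(R0.T@RL).as_rotvec()))
H=np.array([.427,-.107,.324])
plan(H+[0,0,.05],RL,4);plan(H,RL,2,H+[0,0,.05],RL)
k=r.calibration("wrist");r.grab_frame("wrist")
print(proj(k,[H,H+.047*TX+.005*TX,H-.042*TX]))
for d in r.masks_of("wrist","lever_grip")[:3]:
    ys,xs=np.nonzero(d["pixels"]);print(round(d["p"],2),d["point"],len(xs),xs.min(),xs.max(),ys.min(),ys.max())
    u=d["point"][::-1];print("at z",at(k,u,.322))
```

```text
[ 0.42608595 -0.11075722  0.41893694] [-0.34 -0.02  1.45 -0.    1.72  0.83] [-0.0311857   0.10526056 -0.3644062 ]
n 4 xyz [ 0.0006 -0.0008  0.0112] rot [-0.0001  0.0005 -0.0016]
n 2 xyz [0.    0.    0.025] rot [0. 0. 0.]
[[276.74708043 214.30338463]
 [276.20655897 155.70690679]
 [277.1563571  257.87317397]]
0.55 [142.4, 280.2] 5348 261 542 37 261
at z [ 0.48628552 -0.08492582  0.322     ]
```

Request:
step_arm(series=[{"x": 0.0006,"y": -0.0008,"z": 0.0112,"rx": 0,"ry": 0,"rz": -0.0015,"jaw": 0.065},{"x": 0.0006,"y": -0.0008,"z": 0.0112,"rx": 0,"ry": 0,"rz": -0.0015,"jaw": 0.065},{"x": 0.0006,"y": -0.0008,"z": 0.0112,"rx": 0,"ry": 0,"rz": -0.0015,"jaw": 0.065},{"x": 0.0006,"y": -0.0008,"z": 0.0112,"rx": 0,"ry": 0,"rz": -0.0015,"jaw": 0.065},{"x": 0,"y": 0,"z": 0.025,"rx": 0,"ry": 0,"rz": 0,"jaw": 0.065},{"x": 0,"y": 0,"z": 0.025,"rx": 0,"ry": 0,"rz": 0,"jaw": 0.065},{"x": 0,"y": 0,"z": 0,"rx": 0,"ry": 0,"rz": 0,"jaw": 0.05},{"x": 0,"y": 0,"z": 0,"rx": 0,"ry": 0,"rz": 0,"jaw": 0.03}])

```text
time: 12.45
eef_pos: [0.4274, -0.1068, 0.324]
orientation: [3.074, 0.645, -0.008]
wrist_force: [-0.2, 0.4, 1.0]
grip_width: 0.559
gripper_force: 0.0
```

Request:
step_arm(series=[{"x": 0,"y": 0,"z": 0,"rx": 0,"ry": 0,"rz": 0,"jaw": 0.02},{"x": 0,"y": 0,"z": 0,"rx": 0,"ry": 0,"rz": 0,"jaw": 0.012},{"x": 0,"y": 0,"z": 0,"rx": 0,"ry": 0,"rz": 0,"jaw": 0.012},{"x": 0,"y": 0,"z": 0,"rx": 0,"ry": 0,"rz": 0,"jaw": 0.012},{"x": 0,"y": 0,"z": 0,"rx": 0,"ry": 0,"rz": 0,"jaw": 0.012},{"x": 0,"y": 0,"z": 0,"rx": 0,"ry": 0,"rz": 0,"jaw": 0.012},{"x": 0,"y": 0,"z": 0,"rx": 0,"ry": 0,"rz": 0,"jaw": 0.012},{"x": 0,"y": 0,"z": 0,"rx": 0,"ry": 0,"rz": 0,"jaw": 0.012}], squeeze=30)

```text
time: 13.25
eef_pos: [0.4261, -0.1043, 0.3237]
orientation: [-3.068, -0.646, 0.01]
wrist_force: [-11.9, 23.3, 4.5]
grip_width: 0.227
gripper_force: 30.0
```

Run:
```python
from h import *
o=r.observe();p=o["eef_pos"];d=p-PL;print(p,"tester",d@TX,d@TY,p[2],o["grip_width"]*94,o["wrist_force"])
# start angle from grip height, pivot at y=-.11,z=.286 ; step list for dq
f=lambda q:np.array([-.110+.24*np.cos(.15-q),.286+.24*np.sin(.15-q)])
q=np.r_[0.02,.05,np.arange(.1,.75,.05),.77,.785]
D=np.diff([f(x) for x in q],axis=0)
for a,b in zip(q[1:],D):print(round(a,3),"tool y",(-b[0]).round(4),"z",(-b[1]).round(4))
```

```text
[ 0.42611102 -0.10427232  0.3236559 ] tester -0.10440174671400976 0.13043395758263757 0.3236559029566796 21.345435675246918 [-11.85260913  23.30783237   4.52144036]
0.05 tool y -0.0008 z 0.0072
0.1 tool y -0.0009 z 0.012
0.15 tool y -0.0003 z 0.012
0.2 tool y 0.0003 z 0.012
0.25 tool y 0.0009 z 0.012
0.3 tool y 0.0015 z 0.0119
0.35 tool y 0.0021 z 0.0118
0.4 tool y 0.0027 z 0.0117
0.45 tool y 0.0033 z 0.0115
0.5 tool y 0.0038 z 0.0114
0.55 tool y 0.0044 z 0.0112
0.6 tool y 0.0049 z 0.0109
0.65 tool y 0.0055 z 0.0107
0.7 tool y 0.006 z 0.0104
0.77 tool y 0.0093 z 0.014
0.785 tool y 0.0021 z 0.0029
```

Request:
step_arm(series=[{"x": 0,"y": -0.003,"z": 0,"rx": 0,"ry": 0,"rz": 0,"jaw": 0.012},{"x": 0,"y": -0.0008,"z": 0.007,"rx": 0,"ry": 0,"rz": 0,"jaw": 0.012},{"x": 0,"y": -0.0009,"z": 0.012,"rx": 0,"ry": 0,"rz": 0,"jaw": 0.012},{"x": 0,"y": -0.0003,"z": 0.012,"rx": 0,"ry": 0,"rz": 0,"jaw": 0.012},{"x": 0,"y": 0.0003,"z": 0.012,"rx": 0,"ry": 0,"rz": 0,"jaw": 0.012},{"x": 0,"y": 0.0009,"z": 0.012,"rx": 0,"ry": 0,"rz": 0,"jaw": 0.012},{"x": 0,"y": 0.0015,"z": 0.0119,"rx": 0,"ry": 0,"rz": 0,"jaw": 0.012},{"x": 0,"y": 0.0021,"z": 0.0118,"rx": 0,"ry": 0,"rz": 0,"jaw": 0.012}])

```text
time: 14.05
eef_pos: [0.4265, -0.1055, 0.2439]
orientation: [-3.072, -0.644, 0.008]
wrist_force: [-2.6, 14.2, 0.4]
grip_width: 0.225
gripper_force: 30.0
```

Request:
step_arm(series=[{"x": 0,"y": 0.001,"z": 0.0117,"rx": 0,"ry": 0,"rz": 0,"jaw": 0.012},{"x": 0,"y": 0.0033,"z": 0.0115,"rx": 0,"ry": 0,"rz": 0,"jaw": 0.012},{"x": 0,"y": 0.0038,"z": 0.0114,"rx": 0,"ry": 0,"rz": 0,"jaw": 0.012},{"x": 0,"y": 0.0044,"z": 0.0112,"rx": 0,"ry": 0,"rz": 0,"jaw": 0.012},{"x": 0,"y": 0.0049,"z": 0.0109,"rx": 0,"ry": 0,"rz": 0,"jaw": 0.012},{"x": 0,"y": 0.0055,"z": 0.0107,"rx": 0,"ry": 0,"rz": 0,"jaw": 0.012},{"x": 0,"y": 0.006,"z": 0.0104,"rx": 0,"ry": 0,"rz": 0,"jaw": 0.012},{"x": 0,"y": 0,"z": 0,"rx": 0,"ry": 0,"rz": 0,"jaw": 0.012}])

```text
time: 14.85
eef_pos: [0.4367, -0.1314, 0.164]
orientation: [-3.069, -0.643, 0.013]
wrist_force: [2.1, 20.0, -19.4]
grip_width: 0.224
gripper_force: 30.0
```

Run:
```python
from h import *
o=r.observe();p=o["eef_pos"];d=p-PL;y,z=d@TY,p[2]
print("tester",d@TX,y,z,o["wrist_force"],"q from angle",.15-np.arctan2(z-.286,y+.11-.003),"r",np.hypot(z-.286,y+.11))
```

```text
tester -0.10550359941545036 0.10133832930756377 0.1639546051948309 [  2.12433207  19.99412547 -19.38481961] q from angle 0.6799157513603359 r 0.24404706068228288
```

Request:
step_arm(series=[{"x": 0,"y": 0.002,"z": 0.004,"rx": 0,"ry": 0,"rz": 0,"jaw": 0.012},{"x": 0,"y": 0.0025,"z": 0.004,"rx": 0,"ry": 0,"rz": 0,"jaw": 0.012},{"x": 0,"y": 0.0025,"z": 0.004,"rx": 0,"ry": 0,"rz": 0,"jaw": 0.012},{"x": 0,"y": 0.0025,"z": 0.004,"rx": 0,"ry": 0,"rz": 0,"jaw": 0.012},{"x": 0,"y": 0.001,"z": 0.002,"rx": 0,"ry": 0,"rz": 0,"jaw": 0.012},{"x": 0,"y": 0,"z": 0,"rx": 0,"ry": 0,"rz": 0,"jaw": 0.012},{"x": 0,"y": 0,"z": 0,"rx": 0,"ry": 0,"rz": 0,"jaw": 0.012},{"x": 0,"y": 0,"z": 0,"rx": 0,"ry": 0,"rz": 0,"jaw": 0.012}])

```text
time: 15.65
eef_pos: [0.4407, -0.1407, 0.1468]
orientation: [-3.069, -0.643, 0.013]
wrist_force: [-0.5, 20.1, -11.8]
grip_width: 0.23
gripper_force: 30.0
```

Run:
```python
from h import *
o=r.observe();p=o["eef_pos"];d=p-PL;y,z=d@TY,p[2]
print("tester",d@TX,y,z,o["wrist_force"],"q from angle",.15-np.arctan2(z-.286,y+.11-.003),"r",np.hypot(z-.286,y+.11))
a=r.grab_frame("scene");cv2.imwrite("pics/s3.png",cv2.resize(a[130:310,150:360],(700,600),interpolation=cv2.INTER_CUBIC))
```

```text
tester -0.1056252646715626 0.09116508135542394 0.1468089864795129 [ -0.5312981   20.14007985 -11.77317302] q from angle 0.7623344153586848 r 0.24462528119880567
```

View pics/s3.png

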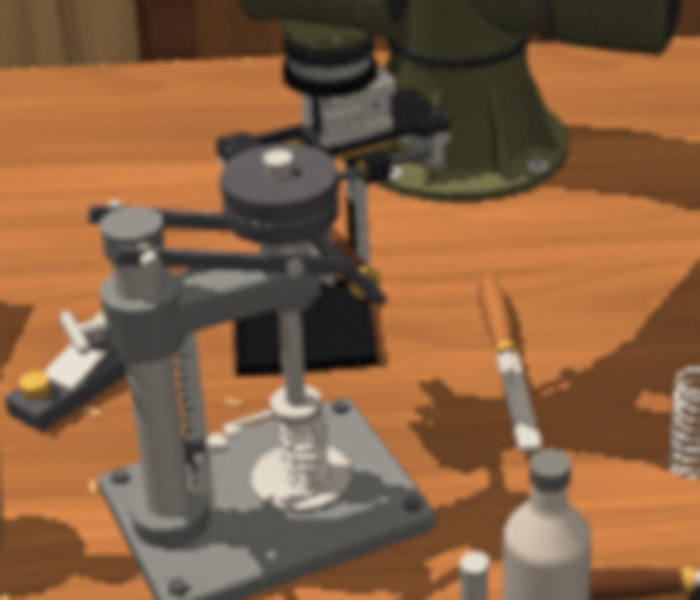

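Run:
```python
from h import *
S=r.calibration("scene")
from scipy.optimize import brentq
z0=brentq(lambda z:proj(S,PL*[1,1,0]+[0,0,z])[0][1]-153.1,.2,.5);z1=brentq(lambda z:proj(S,PL*[1,1,0]+[0,0,z])[0][1]-176.5,.1,.5)
print("knob",z0,z1,"travel",z0-z1)
near=PL*[1,1,0]+.02*np.array([1,0,0])
for L in(.05,.066):print(L,"foot near edge row",proj(S,near+[0,0,.026+L])[0],"pointer travel",.13-L)
a=r.grab_frame("scene")
for t in("ram","pointer"):
  for d in r.masks_of("scene",t)[:2]:
    m=d["pixels"];ys,xs=np.nonzero(m);print(t,round(d["p"],2),len(ys),xs.min(),xs.max(),ys.min(),ys.max(),[(c,int(np.nonzero(m[:,c])[0].max())) for c in range(205,250,4) if m[:,c].any()])
print(proj(S,[PL-.07*TY+[0,0,.058],PL-.07*TY+[0,0,.05],PL-.07*TY+[0,0,.066]]))
cv2.imwrite("pics/s4.png",cv2.resize(a[230:295,195:265],(700,600)[:2],interpolation=cv2.INTER_CUBIC))
```

```text
knob 0.3818218048918553 0.3209337858677729 travel 0.06088801902408242
0.05 foot near edge row [239.05221743 262.80011256] pointer travel 0.08
0.066 foot near edge row [238.6925152  257.99196204] pointer travel 0.064
ram 0.66 1302 215 250 173 259 [(217, 259), (221, 259), (225, 256), (229, 254), (233, 255), (237, 256), (241, 255), (245, 252), (249, 196)]
ram 0.27 554 151 187 230 258 []
pointer 0.9 1234 216 250 173 259 [(217, 258), (221, 258), (225, 255), (229, 254), (233, 255), (237, 256), (241, 255), (245, 252), (249, 196)]
[[213.78353315 263.96803886]
 [214.05436724 266.37188928]
 [213.51069171 261.54684023]]
```

View pics/s4.png

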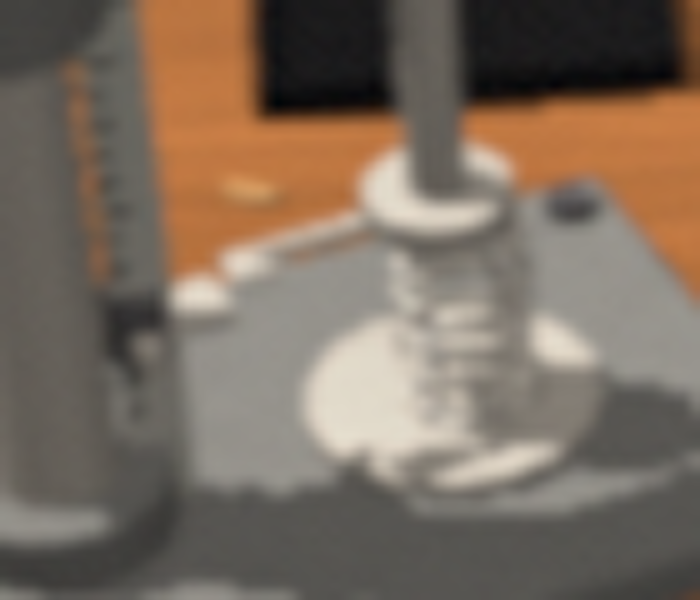

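The pointer tip at (245,262) in the crop sits above the reference finger at (205,298), and ram travel is about 61 mm. The ram is clear of the yoke, so the first (near) spring is sound. Next I raise the lever.

Request:
step_arm(series=[{"x": 0,"y": -0.006,"z": -0.007,"rx": 0,"ry": 0,"rz": 0,"jaw": 0.012},{"x": 0,"y": -0.005,"z": -0.0075,"rx": 0,"ry": 0,"rz": 0,"jaw": 0.012},{"x": 0,"y": -0.006,"z": -0.0104,"rx": 0,"ry": 0,"rz": 0,"jaw": 0.012},{"x": 0,"y": -0.0055,"z": -0.0107,"rx": 0,"ry": 0,"rz": 0,"jaw": 0.012},{"x": 0,"y": -0.0049,"z": -0.0109,"rx": 0,"ry": 0,"rz": 0,"jaw": 0.012},{"x": 0,"y": -0.0044,"z": -0.0112,"rx": 0,"ry": 0,"rz": 0,"jaw": 0.012},{"x": 0,"y": -0.0038,"z": -0.0114,"rx": 0,"ry": 0,"rz": 0,"jaw": 0.012},{"x": 0,"y": -0.0033,"z": -0.0115,"rx": 0,"ry": 0,"rz": 0,"jaw": 0.012}], squeeze=50)

```text
time: 16.65
eef_pos: [0.4273, -0.108, 0.229]
orientation: [3.073, 0.643, -0.006]
wrist_force: [12.6, -9.5, -15.5]
grip_width: 0.222
gripper_force: 50.2
```

Run:
```python
from h import *
o=r.observe();p=o["eef_pos"];d=p-PL;y,z=d@TY,p[2];q=.15-np.arctan2(z-.286,y+.11-.003)
print("tester",d@TX,y,z,o["wrist_force"],"q",q,"r",np.hypot(z-.286,y+.11))
```

```text
tester -0.10474763828347101 0.12655033103128524 0.22896387464414758 [ 12.59661619  -9.49687289 -15.50571858] q 0.38952509998881407 r 0.24332936260677449
```

Request:
step_arm(series=[{"x": 0,"y": -0.0024,"z": -0.0118,"rx": 0,"ry": 0,"rz": 0,"jaw": 0.012},{"x": 0,"y": -0.0018,"z": -0.0119,"rx": 0,"ry": 0,"rz": 0,"jaw": 0.012},{"x": 0,"y": -0.0012,"z": -0.012,"rx": 0,"ry": 0,"rz": 0,"jaw": 0.012},{"x": 0,"y": -0.0006,"z": -0.012,"rx": 0,"ry": 0,"rz": 0,"jaw": 0.012},{"x": 0,"y": 0,"z": -0.012,"rx": 0,"ry": 0,"rz": 0,"jaw": 0.012},{"x": 0,"y": 0.0005,"z": -0.012,"rx": 0,"ry": 0,"rz": 0,"jaw": 0.012},{"x": 0,"y": 0.0008,"z": -0.012,"rx": 0,"ry": 0,"rz": 0,"jaw": 0.012},{"x": 0,"y": 0.001,"z": -0.01,"rx": 0,"ry": 0,"rz": 0,"jaw": 0.012}])

```text
time: 17.45
eef_pos: [0.4257, -0.1037, 0.3216]
orientation: [-3.074, -0.643, 0.011]
wrist_force: [5.8, -1.0, -17.9]
grip_width: 0.224
gripper_force: 50.1
```

Run:
```python
from h import *
o=r.observe();p=o["eef_pos"];d=p-PL;y,z=d@TY,p[2];q=.15-np.arctan2(z-.286,y+.11-.003)
print("tester",d@TX,y,z,o["wrist_force"],"q",q,"r",np.hypot(z-.286,y+.11))
S=r.calibration("scene");r.grab_frame("scene")
for d in r.masks_of("scene","ram")[:1]:
    m=d["pixels"];ys,xs=np.nonzero(m);print(round(d["p"],2),len(ys),ys.min(),ys.max())
print("raised rows expect foot",proj(S,PL*[1,1,0]+[0.02,0,.156]))
```

```text
tester -0.10457451940203658 0.1310806421991993 0.3215728647467645 [  5.84552678  -0.9543133  -17.94517645] q 0.0016820412523866624 r 0.24369100260261958
0.67 1273 150 240
raised rows expect foot [[237.19929921 238.05032993]]
```

Request:
step_arm(series=[{"x": 0,"y": 0,"z": -0.0015,"rx": 0,"ry": 0,"rz": 0,"jaw": 0.012},{"x": 0,"y": 0,"z": -0.001,"rx": 0,"ry": 0,"rz": 0,"jaw": 0.012},{"x": 0,"y": 0,"z": 0,"rx": 0,"ry": 0,"rz": 0,"jaw": 0.012},{"x": 0,"y": 0,"z": 0,"rx": 0,"ry": 0,"rz": 0,"jaw": 0.03},{"x": 0,"y": 0,"z": 0,"rx": 0,"ry": 0,"rz": 0,"jaw": 0.05},{"x": 0,"y": 0,"z": 0,"rx": 0,"ry": 0,"rz": 0,"jaw": 0.065},{"x": 0,"y": 0,"z": 0,"rx": 0,"ry": 0,"rz": 0,"jaw": 0.065},{"x": 0,"y": 0,"z": -0.005,"rx": 0,"ry": 0,"rz": 0,"jaw": 0.065}])

```text
time: 18.35
eef_pos: [0.4258, -0.1039, 0.3309]
orientation: [3.074, 0.644, -0.008]
wrist_force: [0.3, -0.7, 0.7]
grip_width: 0.614
gripper_force: 0.0
```

Request:
step_arm(series=[{"x": 0,"y": 0,"z": -0.015,"rx": 0,"ry": 0,"rz": 0,"jaw": 0.065},{"x": 0,"y": 0,"z": -0.025,"rx": 0,"ry": 0,"rz": 0,"jaw": 0.065},{"x": 0,"y": 0,"z": -0.025,"rx": 0,"ry": 0,"rz": 0,"jaw": 0.065},{"x": 0,"y": 0,"z": -0.025,"rx": 0,"ry": 0,"rz": 0,"jaw": 0.065},{"x": 0,"y": 0,"z": 0,"rx": 0,"ry": 0,"rz": 0,"jaw": 0.065},{"x": 0,"y": 0,"z": 0,"rx": 0,"ry": 0,"rz": 0,"jaw": 0.065},{"x": 0,"y": 0,"z": 0,"rx": 0,"ry": 0,"rz": 0,"jaw": 0.065},{"x": 0,"y": 0,"z": 0,"rx": 0,"ry": 0,"rz": 0,"jaw": 0.065}])

```text
time: 19.15
eef_pos: [0.4261, -0.1037, 0.4201]
orientation: [3.075, 0.644, -0.009]
wrist_force: [0.4, -0.7, 0.2]
grip_width: 0.69
gripper_force: 0.0
```

Run:
```python
from h import *
from scipy.spatial.transform import Slerp
o=r.observe();p=o["eef_pos"];print(p,o["wrist_force"],o["time"])
g=np.array([.5727,-.1818,.0707]);pb=g-.15*RP[:,2];print("pb",pb)
Rm=Slerp([0,1],Ro.concatenate([Ro.from_matrix(RL),Ro.from_matrix(RP)]))(.5).as_matrix()
p1=np.array([.50,.02,.42]);plan(p1,Rm,8);print(plan(pb,RP,8,p1,Rm));plan(g,RP,8,pb,RP)
r.grab_frame("scene")
for t in("ram","lever"):
  for d in r.masks_of("scene",t)[:1]:
    m=d["pixels"];ys,xs=np.nonzero(m);print(t,round(d["p"],2),len(ys),xs.min(),xs.max(),ys.min(),ys.max())
S=r.calibration("scene")
f=lambda q:PL*[1,1,0]-.147*TX+(-.110+.24*np.cos(.15-q))*TY+[0,0,.286+.24*np.sin(.15-q)]
print("handle end rows q=0,.05,.1",proj(S,[f(0),f(.05),f(.1)]))
for dy in(0,30,50,70,-30):
    for q0 in([.9,.5,1.7,-.6,1.2,.3],[.5,.5,1.7,.5,1.2,.3]):
        q,e=ik(np.array([.466,.34,.0506]),Rz(np.radians(dy))@Rg,q0);print(dy,q.round(2),round(e,3))
```

```text
[ 0.42614897 -0.10368506  0.42012403] [ 0.44695523 -0.72218238  0.18171559] 19.15
pb [ 0.58856305 -0.07180399  0.17144344]
n 8 xyz [ 0.0165 -0.0072 -0.0035] rot [-0.0269 -0.0466 -0.0586]
n 8 xyz [0.0137 0.0117 0.03  ] rot [-0.0267 -0.0473 -0.0589]
[[0.5, 0.02, 0.42], [0.512, 0.011, 0.389], [0.524, 0.001, 0.357], [0.536, -0.009, 0.326], [0.547, -0.02, 0.295], [0.558, -0.032, 0.264], [0.568, -0.045, 0.233], [0.579, -0.058, 0.202], [0.589, -0.072, 0.171]]
n 8 xyz [0.     0.     0.0187] rot [0. 0. 0.]
ram 0.91 1150 213 248 150 239
lever 0.57 828 185 276 136 213
handle end rows q=0,.05,.1 [[254.34685736 140.82084333]
 [255.02853549 144.7579575 ]
 [255.50444987 148.72001825]]
0 [ 0.86  0.8   1.4  -0.74  1.43  0.76] 0.0
0 [ 0.86  0.8   1.4  -0.74  1.43  0.76] 0.0
30 [ 0.89  0.65  1.69 -1.02  1.06  0.61] 0.0
30 [ 0.89  0.65  1.69 -1.02  1.06  0.61] 0.0
50 [ 0.84  0.54  1.82 -1.04  0.8   0.35] 0.126
50 [ 0.84  0.54  1.82 -1.04  0.8   0.35] 0.126
70 [ 0.74  0.44  1.94 -1.04  0.46  0.  ] 0.197
70 [ 0.74  0.44  1.94 -1.04  0.46  0.  ] 0.197
-30 [ 0.77  0.94  1.13 -0.5   1.75  0.98] 0.0
-30 [ 0.77  0.94  1.13 -0.5   1.75  0.98] 0.0
```

Request:
step_arm(series=[{"x": 0.0165,"y": -0.0072,"z": -0.0035,"rx": -0.027,"ry": -0.0466,"rz": -0.0586,"jaw": 0.065},{"x": 0.0165,"y": -0.0072,"z": -0.0035,"rx": -0.027,"ry": -0.0466,"rz": -0.0586,"jaw": 0.065},{"x": 0.0165,"y": -0.0072,"z": -0.0035,"rx": -0.027,"ry": -0.0466,"rz": -0.0586,"jaw": 0.065},{"x": 0.0165,"y": -0.0072,"z": -0.0035,"rx": -0.027,"ry": -0.0466,"rz": -0.0586,"jaw": 0.065},{"x": 0.0165,"y": -0.0072,"z": -0.0035,"rx": -0.027,"ry": -0.0466,"rz": -0.0586,"jaw": 0.065},{"x": 0.0165,"y": -0.0072,"z": -0.0035,"rx": -0.027,"ry": -0.0466,"rz": -0.0586,"jaw": 0.065},{"x": 0.0165,"y": -0.0072,"z": -0.0035,"rx": -0.027,"ry": -0.0466,"rz": -0.0586,"jaw": 0.065},{"x": 0.0165,"y": -0.0072,"z": -0.0035,"rx": -0.027,"ry": -0.0466,"rz": -0.0586,"jaw": 0.065}])

```text
time: 20.1
eef_pos: [0.5008, 0.0208, 0.4208]
orientation: [2.542, 1.216, -0.464]
wrist_force: [-0.5, 0.2, 0.9]
grip_width: 0.695
gripper_force: 0.0
```

Request:
step_arm(series=[{"x": 0.0137,"y": 0.0117,"z": 0.03,"rx": -0.0267,"ry": -0.0473,"rz": -0.0589,"jaw": 0.065},{"x": 0.0137,"y": 0.0117,"z": 0.03,"rx": -0.0267,"ry": -0.0473,"rz": -0.0589,"jaw": 0.065},{"x": 0.0137,"y": 0.0117,"z": 0.03,"rx": -0.0267,"ry": -0.0473,"rz": -0.0589,"jaw": 0.065},{"x": 0.0137,"y": 0.0117,"z": 0.03,"rx": -0.0267,"ry": -0.0473,"rz": -0.0589,"jaw": 0.065},{"x": 0.0137,"y": 0.0117,"z": 0.03,"rx": -0.0267,"ry": -0.0473,"rz": -0.0589,"jaw": 0.065},{"x": 0.0137,"y": 0.0117,"z": 0.03,"rx": -0.0267,"ry": -0.0473,"rz": -0.0589,"jaw": 0.065},{"x": 0.0137,"y": 0.0117,"z": 0.03,"rx": -0.0267,"ry": -0.0473,"rz": -0.0589,"jaw": 0.065},{"x": 0.0137,"y": 0.0117,"z": 0.03,"rx": -0.0267,"ry": -0.0473,"rz": -0.0589,"jaw": 0.065}])

```text
time: 20.9
eef_pos: [0.5896, -0.0721, 0.1708]
orientation: [1.871, 1.604, -0.823]
wrist_force: [-0.6, -0.9, 0.4]
grip_width: 0.695
gripper_force: 0.0
```

Run:
```python
from h import *
o=r.observe();p=o["eef_pos"];R0=Ro.from_rotvec(o["orientation"]).as_matrix();print(p,np.degrees(Ro.from_matrix(R0.T@RP).as_rotvec()))
g=np.array([.5727,-.1818,.0707]);plan(g-.06*RP[:,2],RP,5);plan(g,RP,3,g-.06*RP[:,2],RP)
k=r.calibration("wrist");r.grab_frame("wrist")
print("pred",proj(k,[g-[0,0,.0446],g+[0,0,.0454]]))
for d in r.masks_of("wrist","spring_1")[:2]:
    m=d["pixels"];ys,xs=np.nonzero(m);print(round(d["p"],2),len(ys),xs.min(),xs.max(),ys.min(),ys.max(),"mid",xs.mean(),ys.mean())
```

```text
[ 0.58960514 -0.07212412  0.17084315] [0.12317397 0.13610446 0.1303935 ]
n 5 xyz [-0.     -0.0002  0.0179] rot [0.0004 0.0005 0.0005]
n 3 xyz [-0.   -0.    0.02] rot [0. 0. 0.]
pred [[277.7359783  170.08878614]
 [278.21213347 242.31902038]]
0.95 2034 263 297 159 247 mid 279.9641101278269 201.80776794493607
```

Request:
step_arm(series=[{"x": 0,"y": 0,"z": 0.018,"rx": 0,"ry": 0,"rz": 0,"jaw": 0.065},{"x": 0,"y": 0,"z": 0.018,"rx": 0,"ry": 0,"rz": 0,"jaw": 0.065},{"x": 0,"y": 0,"z": 0.018,"rx": 0,"ry": 0,"rz": 0,"jaw": 0.065},{"x": 0,"y": 0,"z": 0.018,"rx": 0,"ry": 0,"rz": 0,"jaw": 0.065},{"x": 0,"y": 0,"z": 0.018,"rx": 0,"ry": 0,"rz": 0,"jaw": 0.065},{"x": 0,"y": 0,"z": 0.02,"rx": 0,"ry": 0,"rz": 0,"jaw": 0.065},{"x": 0,"y": 0,"z": 0.02,"rx": 0,"ry": 0,"rz": 0,"jaw": 0.065},{"x": 0,"y": 0,"z": 0.02,"rx": 0,"ry": 0,"rz": 0,"jaw": 0.065}])

```text
time: 21.8
eef_pos: [0.5742, -0.182, 0.0734]
orientation: [1.878, 1.598, -0.818]
wrist_force: [0.9, -0.2, 0.1]
grip_width: 0.69
gripper_force: 0.0
```

Request:
step_arm(series=[{"x": 0,"y": 0,"z": 0,"rx": 0,"ry": 0,"rz": 0,"jaw": 0.06},{"x": 0,"y": 0,"z": 0,"rx": 0,"ry": 0,"rz": 0,"jaw": 0.05},{"x": 0,"y": 0,"z": 0,"rx": 0,"ry": 0,"rz": 0,"jaw": 0.04},{"x": 0,"y": 0,"z": 0,"rx": 0,"ry": 0,"rz": 0,"jaw": 0.03},{"x": 0,"y": 0,"z": 0,"rx": 0,"ry": 0,"rz": 0,"jaw": 0.025},{"x": 0,"y": 0,"z": 0,"rx": 0,"ry": 0,"rz": 0,"jaw": 0.025},{"x": 0,"y": 0,"z": 0,"rx": 0,"ry": 0,"rz": 0,"jaw": 0.025},{"x": 0,"y": 0,"z": 0,"rx": 0,"ry": 0,"rz": 0,"jaw": 0.025}], squeeze=25)

```text
time: 22.6
eef_pos: [0.574, -0.1816, 0.0725]
orientation: [1.874, 1.601, -0.82]
wrist_force: [0.3, 3.8, 6.0]
grip_width: 0.373
gripper_force: 25.0
```

Run:
```python
from h import *
o=r.observe();p=o["eef_pos"];R0=Ro.from_rotvec(o["orientation"]).as_matrix();print(p,p-PL,o["wrist_force"],o["grip_width"]*94,o["time"])
np.save("Rh.npy",R0);np.save("ph.npy",p)
pu=p+[0,0,.007];plan(pu,R0,2);plan(pu+.14*BK,R0,6,pu,R0)
p1=pu+.14*BK
# on to above tray, orientation yaw by +32 -> Rg-like
for dy in(0,10,20):
    R2=Rz(np.radians(dy))@R0;p2=np.array([.466,.34,.13])
    q,e=ik(p2,R2,[.8,.8,1.4,-.6,1.4,.7]);print(dy,q.round(2),round(e,3));print(ik(p2*[1,1,0]+[0,0,p[2]-.02],R2,q)[0].round(2));print(plan(p2,R2,12,p1+[0,0,.04],R0))
```

```text
[ 0.5740277  -0.18157117  0.07251822] [2.77044312e-05 4.28832900e-04 4.65182187e-02] [0.33784876 3.80373308 5.98294955] 35.074334267120136 22.6
n 2 xyz [-0.0026  0.     -0.0023] rot [ 0. -0.  0.]
n 6 xyz [ 0.0157 -0.0001 -0.0173] rot [ 0. -0.  0.]
0 [ 0.77  0.85  1.1  -0.5   1.87  0.94] 0.0
[ 0.77  0.95  1.12 -0.48  1.77  1.  ]
n 12 xyz [ 0.0193 -0.0154 -0.0229] rot [ 0. -0.  0.]
[[0.594, -0.043, 0.12], [0.584, -0.011, 0.12], [0.573, 0.021, 0.121], [0.562, 0.053, 0.122], [0.552, 0.085, 0.123], [0.541, 0.117, 0.124], [0.53, 0.148, 0.125], [0.52, 0.18, 0.126], [0.509, 0.212, 0.127], [0.498, 0.244, 0.127], [0.487, 0.276, 0.128], [0.477, 0.308, 0.129], [0.466, 0.34, 0.13]]
10 [ 0.8   0.8   1.18 -0.58  1.77  0.85] 0.0
[ 0.8   0.9   1.2  -0.57  1.67  0.91]
n 12 xyz [ 0.0201 -0.013  -0.0238] rot [-0.0108  0.0002 -0.0098]
[[0.594, -0.043, 0.12], [0.586, -0.01, 0.12], [0.578, 0.022, 0.121], [0.569, 0.055, 0.122], [0.559, 0.087, 0.123], [0.549, 0.119, 0.124], [0.539, 0.151, 0.125], [0.528, 0.183, 0.126], [0.516, 0.215, 0.127], [0.504, 0.246, 0.127], [0.492, 0.278, 0.128], [0.479, 0.309, 0.129], [0.466, 0.34, 0.13]]
20 [ 0.83  0.75  1.27 -0.65  1.67  0.76] 0.0
[ 0.83  0.86  1.29 -0.65  1.57  0.84]
n 12 xyz [ 0.0208 -0.0105 -0.0245] rot [-0.0216  0.0004 -0.0195]
[[0.594, -0.043, 0.12], [0.589, -0.01, 0.12], [0.582, 0.024, 0.121], [0.575, 0.057, 0.122], [0.567, 0.089, 0.123], [0.557, 0.122, 0.124], [0.547, 0.154, 0.125], [0.536, 0.186, 0.126], [0.524, 0.218, 0.127], [0.511, 0.249, 0.127], [0.497, 0.28, 0.128], [0.482, 0.31, 0.129], [0.466, 0.34, 0.13]]
```

Request:
step_arm(series=[{"x": -0.0026,"y": 0,"z": -0.0023,"rx": 0,"ry": 0,"rz": 0,"jaw": 0.025},{"x": -0.0026,"y": 0,"z": -0.0023,"rx": 0,"ry": 0,"rz": 0,"jaw": 0.025},{"x": 0.0157,"y": 0,"z": -0.0173,"rx": 0,"ry": 0,"rz": 0,"jaw": 0.025},{"x": 0.0157,"y": 0,"z": -0.0173,"rx": 0,"ry": 0,"rz": 0,"jaw": 0.025},{"x": 0.0157,"y": 0,"z": -0.0173,"rx": 0,"ry": 0,"rz": 0,"jaw": 0.025},{"x": 0.0157,"y": 0,"z": -0.0173,"rx": 0,"ry": 0,"rz": 0,"jaw": 0.025},{"x": 0.0157,"y": 0,"z": -0.0173,"rx": 0,"ry": 0,"rz": 0,"jaw": 0.025},{"x": 0.0157,"y": 0,"z": -0.0173,"rx": 0,"ry": 0,"rz": 0,"jaw": 0.025}])

```text
time: 23.4
eef_pos: [0.5947, -0.0424, 0.0786]
orientation: [1.875, 1.602, -0.821]
wrist_force: [-1.0, 0.1, -0.3]
grip_width: 0.375
gripper_force: 25.0
```

Request:
step_arm(series=[{"x": -0.0223,"y": 0,"z": -0.0201,"rx": 0,"ry": 0,"rz": 0,"jaw": 0.025},{"x": -0.0223,"y": 0,"z": -0.0201,"rx": 0,"ry": 0,"rz": 0,"jaw": 0.025},{"x": -0.0223,"y": 0,"z": -0.0201,"rx": 0,"ry": 0,"rz": 0,"jaw": 0.025},{"x": 0.0184,"y": -0.0142,"z": -0.0206,"rx": 0,"ry": 0,"rz": 0,"jaw": 0.025},{"x": 0.0184,"y": -0.0142,"z": -0.0206,"rx": 0,"ry": 0,"rz": 0,"jaw": 0.025},{"x": 0.0184,"y": -0.0142,"z": -0.0206,"rx": 0,"ry": 0,"rz": 0,"jaw": 0.025},{"x": 0.0184,"y": -0.0142,"z": -0.0206,"rx": 0,"ry": 0,"rz": 0,"jaw": 0.025},{"x": 0.0184,"y": -0.0142,"z": -0.0206,"rx": 0,"ry": 0,"rz": 0,"jaw": 0.025}])

```text
time: 24.2
eef_pos: [0.5438, 0.105, 0.1688]
orientation: [1.875, 1.602, -0.821]
wrist_force: [-0.5, -0.0, -0.6]
grip_width: 0.378
gripper_force: 25.0
```

Request:
step_arm(series=[{"x": 0.0184,"y": -0.0142,"z": -0.0206,"rx": 0,"ry": 0,"rz": 0,"jaw": 0.025},{"x": 0.0184,"y": -0.0142,"z": -0.0206,"rx": 0,"ry": 0,"rz": 0,"jaw": 0.025},{"x": 0.0184,"y": -0.0142,"z": -0.0206,"rx": 0,"ry": 0,"rz": 0,"jaw": 0.025},{"x": 0.0184,"y": -0.0142,"z": -0.0206,"rx": 0,"ry": 0,"rz": 0,"jaw": 0.025},{"x": 0.0184,"y": -0.0142,"z": -0.0206,"rx": 0,"ry": 0,"rz": 0,"jaw": 0.025},{"x": 0.0184,"y": -0.0142,"z": -0.0206,"rx": 0,"ry": 0,"rz": 0,"jaw": 0.025},{"x": 0.0184,"y": -0.0142,"z": -0.0206,"rx": 0,"ry": 0,"rz": 0,"jaw": 0.025},{"x": 0.0184,"y": -0.0142,"z": -0.0206,"rx": 0,"ry": 0,"rz": 0,"jaw": 0.025}])

```text
time: 25.0
eef_pos: [0.4649, 0.3406, 0.169]
orientation: [1.875, 1.602, -0.821]
wrist_force: [0.1, 0.7, -0.9]
grip_width: 0.374
gripper_force: 25.0
```

Run:
```python
from h import *
R0=np.load("Rh.npy");ph=np.load("ph.npy")
o=r.observe();p=o["eef_pos"];print(p,o["qpos"].round(2),o["grip_width"]*94)
z=ph[2]-.026+.006
plan(np.array([.466,.34,z+.02]),R0,6);plan([.466,.34,z],R0,2,np.array([.466,.34,z+.02]),R0)
k=r.calibration("wrist");r.grab_frame("wrist")
for t in("tray","spring_1"):
  for d in r.masks_of("wrist",t)[:3]:
    ys,xs=np.nonzero(d["pixels"]);print(t,round(d["p"],2),len(ys),xs.min(),xs.max(),ys.min(),ys.max())
    if t=="tray":
        h=cv2.approxPolyDP(cv2.convexHull(np.c_[xs,ys].astype(np.int32)),8,True)[:,0];print([(c.tolist(),at(k,c.astype(float),.014)[:2].round(3).tolist()) for c in h])
```

```text
[0.4649358  0.34058085 0.16901222] [ 0.77  0.8   1.08 -0.51  1.93  0.91] 35.12103979437333
n 6 xyz [0.0119 0.     0.0108] rot [-0.0002 -0.0001  0.0001]
n 2 xyz [ 0.0074 -0.0001  0.0067] rot [ 0. -0.  0.]
tray 0.59 21731 168 358 0 141
[([356, 124], [0.535, 0.281]), ([230, 141], [0.404, 0.277]), ([170, 11], [0.402, 0.41]), ([201, 0], [0.425, 0.413]), ([358, 0], [0.529, 0.396])]
tray 0.48 238 249 286 255 279
[([283, 257], [0.408, -0.09]), ([282, 273], [0.389, -0.206]), ([249, 279], [0.295, -0.244]), ([254, 261], [0.341, -0.105])]
spring_1 0.96 979 357 391 185 250
spring_1 0.67 4578 247 315 172 337
spring_1 0.46 200 270 313 280 289
```

Request:
step_arm(series=[{"x": 0.0119,"y": 0,"z": 0.0108,"rx": 0,"ry": 0,"rz": 0,"jaw": 0.025},{"x": 0.0119,"y": 0,"z": 0.0108,"rx": 0,"ry": 0,"rz": 0,"jaw": 0.025},{"x": 0.0119,"y": 0,"z": 0.0108,"rx": 0,"ry": 0,"rz": 0,"jaw": 0.025},{"x": 0.0119,"y": 0,"z": 0.0108,"rx": 0,"ry": 0,"rz": 0,"jaw": 0.025},{"x": 0.0119,"y": 0,"z": 0.0108,"rx": 0,"ry": 0,"rz": 0,"jaw": 0.025},{"x": 0.0119,"y": 0,"z": 0.0108,"rx": 0,"ry": 0,"rz": 0,"jaw": 0.025},{"x": 0.0074,"y": 0,"z": 0.0067,"rx": 0,"ry": 0,"rz": 0,"jaw": 0.025},{"x": 0.0037,"y": 0,"z": 0.0033,"rx": 0,"ry": 0,"rz": 0,"jaw": 0.025}])

```text
time: 25.95
eef_pos: [0.4665, 0.339, 0.0563]
orientation: [1.874, 1.602, -0.823]
wrist_force: [0.1, 0.0, 0.3]
grip_width: 0.377
gripper_force: 25.0
```

Request:
step_arm(series=[{"x": 0.0018,"y": 0,"z": 0.0016,"rx": 0,"ry": 0,"rz": 0,"jaw": 0.025},{"x": 0.0018,"y": 0,"z": 0.0016,"rx": 0,"ry": 0,"rz": 0,"jaw": 0.025},{"x": 0,"y": 0,"z": 0,"rx": 0,"ry": 0,"rz": 0,"jaw": 0.025},{"x": 0,"y": 0,"z": 0,"rx": 0,"ry": 0,"rz": 0,"jaw": 0.025},{"x": 0,"y": 0,"z": 0,"rx": 0,"ry": 0,"rz": 0,"jaw": 0.025},{"x": 0,"y": 0,"z": 0,"rx": 0,"ry": 0,"rz": 0,"jaw": 0.025},{"x": 0,"y": 0,"z": 0,"rx": 0,"ry": 0,"rz": 0,"jaw": 0.025},{"x": 0,"y": 0,"z": 0,"rx": 0,"ry": 0,"rz": 0,"jaw": 0.025}])

```text
time: 26.75
eef_pos: [0.4668, 0.3392, 0.0528]
orientation: [1.875, 1.602, -0.821]
wrist_force: [-0.7, -0.1, -1.0]
grip_width: 0.377
gripper_force: 25.0
```

Request:
step_arm(series=[{"x": 0.0005,"y": 0,"z": 0.0005,"rx": 0,"ry": 0,"rz": 0,"jaw": 0.025},{"x": 0,"y": 0,"z": 0,"rx": 0,"ry": 0,"rz": 0,"jaw": 0.034},{"x": 0,"y": 0,"z": 0,"rx": 0,"ry": 0,"rz": 0,"jaw": 0.038},{"x": 0,"y": 0,"z": 0,"rx": 0,"ry": 0,"rz": 0,"jaw": 0.042},{"x": 0,"y": 0,"z": 0,"rx": 0,"ry": 0,"rz": 0,"jaw": 0.055},{"x": 0,"y": 0,"z": 0,"rx": 0,"ry": 0,"rz": 0,"jaw": 0.065},{"x": 0,"y": 0,"z": 0,"rx": 0,"ry": 0,"rz": 0,"jaw": 0.065},{"x": 0,"y": 0,"z": -0.005,"rx": 0,"ry": 0,"rz": 0,"jaw": 0.065}])

```text
time: 27.55
eef_pos: [0.4672, 0.3426, 0.0551]
orientation: [1.875, 1.601, -0.822]
wrist_force: [-0.4, 0.7, 0.1]
grip_width: 0.687
gripper_force: 0.0
```

Request:
step_arm(series=[{"x": 0,"y": 0,"z": -0.01,"rx": 0,"ry": 0,"rz": 0,"jaw": 0.065},{"x": 0,"y": 0,"z": -0.02,"rx": 0,"ry": 0,"rz": 0,"jaw": 0.065},{"x": 0,"y": 0,"z": -0.025,"rx": 0,"ry": 0,"rz": 0,"jaw": 0.065},{"x": 0,"y": 0,"z": -0.025,"rx": 0,"ry": 0,"rz": 0,"jaw": 0.065},{"x": 0,"y": 0,"z": -0.025,"rx": 0,"ry": 0,"rz": 0,"jaw": 0.065},{"x": 0,"y": 0,"z": -0.025,"rx": 0,"ry": 0,"rz": 0,"jaw": 0.065},{"x": 0,"y": 0,"z": -0.02,"rx": 0,"ry": 0,"rz": 0,"jaw": 0.065},{"x": 0,"y": 0,"z": 0,"rx": 0,"ry": 0,"rz": 0,"jaw": 0.065}])

```text
time: 28.35
eef_pos: [0.4829, 0.4548, 0.1578]
orientation: [1.876, 1.603, -0.816]
wrist_force: [-0.6, -0.2, -0.0]
grip_width: 0.695
gripper_force: 0.0
```

Run:
```python
from h import *
o=r.observe();p=o["eef_pos"];print(p,o["wrist_force"])
k=r.calibration("wrist");r.grab_frame("wrist")
for X in([.467,.339,.006],[.467,.339,.096],[.568,.140,0],[.568,.14,.09]):print(X,proj(k,X)[0].round(1))
for d in r.masks_of("wrist","spring_1")[:3]:
    ys,xs=np.nonzero(d["pixels"]);print(round(d["p"],2),len(ys),xs.min(),xs.max(),ys.min(),ys.max())
# top grasp of the far spring, fingers along y-ish; yaw options
s=np.array([.568,.140,.065]);a=np.arctan2(.14,.568)
for dy in(0,60,-60,90):
    c=a+np.radians(dy);R=rot(-UP,[np.cos(c),np.sin(c),0]);print(dy,ik(s,R,[.2,.5,1.5,0,1.3,0])[0].round(2))
R=rot(-UP,[np.cos(a-.3),np.sin(a-.3),0])
p1=np.array([.53,.2,.26]);print(plan(p1,R,12));q=plan(s,R,8,p1,R)
```

```text
[0.48291179 0.45484033 0.15784586] [-0.57308088 -0.20779583 -0.03560209]
[0.467, 0.339, 0.006] [279.1 169. ]
[0.467, 0.339, 0.096] [280.  238.8]
[0.568, 0.14, 0] [353.5 228.6]
[0.568, 0.14, 0.09] [360.8 279.4]
0.6 1465 265 298 159 242
0 [ 0.18  0.55  1.56 -0.    1.03 -0.06]
60 [ 0.18  0.55  1.56 -0.    1.03 -1.11]
-60 [0.18 0.55 1.56 0.   1.03 0.98]
90 [ 0.18  0.55  1.56 -0.    1.03 -1.63]
n 12 xyz [-0.0229  0.0062  0.0012] rot [-0.0024  0.0696 -0.0077]
[[0.483, 0.453, 0.155], [0.486, 0.436, 0.172], [0.49, 0.418, 0.187], [0.493, 0.399, 0.201], [0.497, 0.379, 0.213], [0.501, 0.358, 0.224], [0.505, 0.337, 0.234], [0.508, 0.315, 0.242], [0.512, 0.293, 0.249], [0.517, 0.27, 0.254], [0.521, 0.247, 0.258], [0.525, 0.223, 0.26], [0.53, 0.2, 0.26]]
n 8 xyz [-0.0072  0.0052  0.0244] rot [0. 0. 0.]
```

```bash
cat >> h.py <<'E'
_a=np.arctan2(.14,.568)-.3;RD=rot(-UP,[np.cos(_a),np.sin(_a),0])
E
python3 - <<'E'
from h import *
print(plan(np.array([.56,.145,.2]),RD,16))
E
```

```text
n 16 xyz [-0.0185  0.0069  0.0056] rot [-0.0018  0.0522 -0.0058]
[[0.483, 0.453, 0.155], [0.487, 0.435, 0.165], [0.491, 0.417, 0.175], [0.496, 0.399, 0.183], [0.5, 0.38, 0.19], [0.504, 0.361, 0.196], [0.509, 0.342, 0.202], [0.514, 0.322, 0.206], [0.518, 0.303, 0.209], [0.523, 0.283, 0.212], [0.528, 0.263, 0.213], [0.533, 0.243, 0.213], [0.538, 0.223, 0.213], [0.543, 0.203, 0.211], [0.549, 0.184, 0.208], [0.554, 0.164, 0.205], [0.56, 0.145, 0.2]]
```

Request:
step_arm(series=[{"x": -0.0185,"y": 0.0069,"z": 0.0056,"rx": -0.0018,"ry": 0.0522,"rz": -0.0058,"jaw": 0.065},{"x": -0.0185,"y": 0.0069,"z": 0.0056,"rx": -0.0018,"ry": 0.0522,"rz": -0.0058,"jaw": 0.065},{"x": -0.0185,"y": 0.0069,"z": 0.0056,"rx": -0.0018,"ry": 0.0522,"rz": -0.0058,"jaw": 0.065},{"x": -0.0185,"y": 0.0069,"z": 0.0056,"rx": -0.0018,"ry": 0.0522,"rz": -0.0058,"jaw": 0.065},{"x": -0.0185,"y": 0.0069,"z": 0.0056,"rx": -0.0018,"ry": 0.0522,"rz": -0.0058,"jaw": 0.065},{"x": -0.0185,"y": 0.0069,"z": 0.0056,"rx": -0.0018,"ry": 0.0522,"rz": -0.0058,"jaw": 0.065},{"x": -0.0185,"y": 0.0069,"z": 0.0056,"rx": -0.0018,"ry": 0.0522,"rz": -0.0058,"jaw": 0.065},{"x": -0.0185,"y": 0.0069,"z": 0.0056,"rx": -0.0018,"ry": 0.0522,"rz": -0.0058,"jaw": 0.065}])

```text
time: 29.25
eef_pos: [0.5181, 0.3015, 0.2097]
orientation: [2.106, 1.895, -0.449]
wrist_force: [0.7, 0.4, 0.2]
grip_width: 0.691
gripper_force: 0.0
```

Request:
step_arm(series=[{"x": -0.0185,"y": 0.0069,"z": 0.0056,"rx": -0.0018,"ry": 0.0522,"rz": -0.0058,"jaw": 0.065},{"x": -0.0185,"y": 0.0069,"z": 0.0056,"rx": -0.0018,"ry": 0.0522,"rz": -0.0058,"jaw": 0.065},{"x": -0.0185,"y": 0.0069,"z": 0.0056,"rx": -0.0018,"ry": 0.0522,"rz": -0.0058,"jaw": 0.065},{"x": -0.0185,"y": 0.0069,"z": 0.0056,"rx": -0.0018,"ry": 0.0522,"rz": -0.0058,"jaw": 0.065},{"x": -0.0185,"y": 0.0069,"z": 0.0056,"rx": -0.0018,"ry": 0.0522,"rz": -0.0058,"jaw": 0.065},{"x": -0.0185,"y": 0.0069,"z": 0.0056,"rx": -0.0018,"ry": 0.0522,"rz": -0.0058,"jaw": 0.065},{"x": -0.0185,"y": 0.0069,"z": 0.0056,"rx": -0.0018,"ry": 0.0522,"rz": -0.0058,"jaw": 0.065},{"x": -0.0185,"y": 0.0069,"z": 0.0056,"rx": -0.0018,"ry": 0.0522,"rz": -0.0058,"jaw": 0.065}])

```text
time: 30.05
eef_pos: [0.5598, 0.1444, 0.2001]
orientation: [-2.285, -2.153, -0.002]
wrist_force: [-0.9, -0.4, 0.5]
grip_width: 0.693
gripper_force: 0.0
```

Run:
```python
from h import *
o=r.observe();p=o["eef_pos"];print(p,o["time"])
k=r.calibration("wrist");a=r.grab_frame("wrist");cv2.imwrite("pics/w5.png",a)
for X in([.567,.140,0],[.567,.14,.09]):print(X,proj(k,X)[0].round(1))
def sil(xy):
    t=np.linspace(0,6.28,30);P=[[xy[0]+.018*np.cos(u),xy[1]+.018*np.sin(u),z] for z in(0,.09) for u in t]
    q=proj(k,P);return np.r_[q.min(0),q.max(0)]
for d in r.masks_of("wrist","spring_1")[:2]:
    ys,xs=np.nonzero(d["pixels"]);b=np.array([xs.min(),ys.min(),xs.max()+1,ys.max()+1]);print(round(d["p"],2),len(ys),b,sil([.567,.14]).round(1))
    print(least_squares(lambda v:sil(v)-b,[.567,.14]).x)
plan(np.array([.567,.14,.13]),RD,4);plan(np.array([.567,.14,.06]),RD,4,np.array([.567,.14,.13]),RD)
```

```text
[0.55979001 0.14441859 0.20006571] 30.05
[0.567, 0.14, 0] [285.3 198.7]
[0.567, 0.14, 0.09] [286.9 216.7]
0.83 1354 [264 186 302 236] [268.1 184.5 305.8 234.6]
[0.56314679 0.13860963]
0.57 1375 [139   0 203  41] [268.1 184.5 305.8 234.6]
[0.46866909 0.32567344]
n 4 xyz [-0.0006  0.0018  0.0174] rot [-0.0004 -0.0003 -0.0011]
n 4 xyz [-0.      0.      0.0175] rot [0. 0. 0.]
```

Request:
step_arm(series=[{"x": -0.0025,"y": 0.002,"z": 0.0175,"rx": 0,"ry": 0,"rz": 0,"jaw": 0.065},{"x": -0.0025,"y": 0.002,"z": 0.0175,"rx": 0,"ry": 0,"rz": 0,"jaw": 0.065},{"x": 0,"y": 0,"z": 0.0175,"rx": 0,"ry": 0,"rz": 0,"jaw": 0.065},{"x": 0,"y": 0,"z": 0.0175,"rx": 0,"ry": 0,"rz": 0,"jaw": 0.065},{"x": 0,"y": 0,"z": 0.0175,"rx": 0,"ry": 0,"rz": 0,"jaw": 0.065},{"x": 0,"y": 0,"z": 0.0175,"rx": 0,"ry": 0,"rz": 0,"jaw": 0.065},{"x": 0,"y": 0,"z": 0.0175,"rx": 0,"ry": 0,"rz": 0,"jaw": 0.065},{"x": 0,"y": 0,"z": 0.0175,"rx": 0,"ry": 0,"rz": 0,"jaw": 0.065}])

```text
time: 30.95
eef_pos: [0.5632, 0.1408, 0.0596]
orientation: [-2.285, -2.155, 0.001]
wrist_force: [0.2, 0.4, -0.2]
grip_width: 0.69
gripper_force: 0.0
```

Request:
step_arm(series=[{"x": 0,"y": 0,"z": 0,"rx": 0,"ry": 0,"rz": 0,"jaw": 0.06},{"x": 0,"y": 0,"z": 0,"rx": 0,"ry": 0,"rz": 0,"jaw": 0.05},{"x": 0,"y": 0,"z": 0,"rx": 0,"ry": 0,"rz": 0,"jaw": 0.04},{"x": 0,"y": 0,"z": 0,"rx": 0,"ry": 0,"rz": 0,"jaw": 0.03},{"x": 0,"y": 0,"z": 0,"rx": 0,"ry": 0,"rz": 0,"jaw": 0.025},{"x": 0,"y": 0,"z": 0,"rx": 0,"ry": 0,"rz": 0,"jaw": 0.025},{"x": 0,"y": 0,"z": 0,"rx": 0,"ry": 0,"rz": 0,"jaw": 0.025},{"x": 0,"y": 0,"z": 0,"rx": 0,"ry": 0,"rz": 0,"jaw": 0.025}], squeeze=25)

```text
time: 31.75
eef_pos: [0.5645, 0.1407, 0.061]
orientation: [2.285, 2.156, 0.001]
wrist_force: [1.1, 0.8, 1.9]
grip_width: 0.378
gripper_force: 25.0
```

Run:
```python
from h import *
o=r.observe();p=o["eef_pos"];R0=Ro.from_rotvec(o["orientation"]).as_matrix();print(p,o["wrist_force"],o["grip_width"]*94)
u=p+[0,0,.11];plan(u,R0,4);t=np.array([.605,.33,u[2]]);plan(t,R0,8,u,R0);print(ik(t,R0,[.5,.7,1.3,0,1.2,.3]))
plan(np.array([.605,.33,p[2]+.006]),R0,6,t,R0)
for b in range(0,91,15):
    R2=Rz(np.radians(b))@R0;print(b,ik(np.array([.605,.33,p[2]+.006]),R2,[.5,.7,1.3,0,1.2,.3])[0].round(2))
```

```text
[0.56449719 0.14067248 0.06099456] [1.07638949 0.84010675 1.88540393] 35.55092075470301
n 4 xyz [ 0.      0.     -0.0275] rot [-0. -0. -0.]
n 8 xyz [0.0239 0.0037 0.    ] rot [-0. -0. -0.]
(array([4.46208729e-01, 6.58065447e-01, 1.12496506e+00, 1.10182812e-05,
       1.35774602e+00, 5.04327738e-01]), np.float64(3.7033586860934175e-09))
n 6 xyz [-0.     -0.      0.0173] rot [-0. -0. -0.]
0 [0.45 0.76 1.21 0.   1.17 0.5 ]
15 [0.45 0.76 1.21 0.   1.17 0.24]
30 [ 0.45  0.76  1.21  0.    1.17 -0.02]
45 [ 0.45  0.76  1.21  0.    1.17 -0.28]
60 [ 0.45  0.76  1.21  0.    1.17 -0.54]
75 [ 0.45  0.76  1.21  0.    1.17 -0.81]
90 [ 0.45  0.76  1.21  0.    1.17 -1.07]
```

Request:
step_arm(series=[{"x": 0,"y": 0,"z": -0.0275,"rx": 0,"ry": 0,"rz": 0,"jaw": 0.025},{"x": 0,"y": 0,"z": -0.0275,"rx": 0,"ry": 0,"rz": 0,"jaw": 0.025},{"x": 0,"y": 0,"z": -0.0275,"rx": 0,"ry": 0,"rz": 0,"jaw": 0.025},{"x": 0,"y": 0,"z": -0.0275,"rx": 0,"ry": 0,"rz": 0,"jaw": 0.025},{"x": 0.024,"y": 0.0037,"z": 0,"rx": 0,"ry": 0,"rz": 0,"jaw": 0.025},{"x": 0.024,"y": 0.0037,"z": 0,"rx": 0,"ry": 0,"rz": 0,"jaw": 0.025},{"x": 0.024,"y": 0.0037,"z": 0,"rx": 0,"ry": 0,"rz": 0,"jaw": 0.025},{"x": 0.024,"y": 0.0037,"z": 0,"rx": 0,"ry": 0,"rz": 0,"jaw": 0.025}])

```text
time: 32.55
eef_pos: [0.5846, 0.2364, 0.1706]
orientation: [-2.285, -2.156, 0.001]
wrist_force: [0.6, -0.2, -1.0]
grip_width: 0.377
gripper_force: 25.0
```

Request:
step_arm(series=[{"x": 0.024,"y": 0.0037,"z": 0,"rx": 0,"ry": 0,"rz": 0,"jaw": 0.025},{"x": 0.024,"y": 0.0037,"z": 0,"rx": 0,"ry": 0,"rz": 0,"jaw": 0.025},{"x": 0.024,"y": 0.0037,"z": 0,"rx": 0,"ry": 0,"rz": 0,"jaw": 0.025},{"x": 0.024,"y": 0.0037,"z": 0,"rx": 0,"ry": 0,"rz": 0,"jaw": 0.025},{"x": 0,"y": 0,"z": 0,"rx": 0,"ry": 0,"rz": 0,"jaw": 0.025},{"x": 0,"y": 0,"z": 0.017,"rx": 0,"ry": 0,"rz": 0,"jaw": 0.025},{"x": 0,"y": 0,"z": 0.017,"rx": 0,"ry": 0,"rz": 0,"jaw": 0.025},{"x": 0,"y": 0,"z": 0,"rx": 0,"ry": 0,"rz": 0,"jaw": 0.025}])

```text
time: 33.35
eef_pos: [0.604, 0.3295, 0.1341]
orientation: [-2.284, -2.155, 0.007]
wrist_force: [0.3, 0.6, -1.9]
grip_width: 0.378
gripper_force: 25.0
```

Run:
```python
from h import *
o=r.observe();p=o["eef_pos"];print(p,o["grip_width"]*94)
T=r.calibration("top");r.grab_frame("wrist");k=r.calibration("wrist")
for d in r.masks_of("wrist","scrap_box")[:2]:
    ys,xs=np.nonzero(d["pixels"]);h=cv2.approxPolyDP(cv2.convexHull(np.c_[xs,ys].astype(np.int32)),8,True)[:,0];print(round(d["p"],2),[(c.tolist(),at(k,c.astype(float),.045)[:2].round(3).tolist()) for c in h])
```

```text
[0.60396831 0.32946003 0.13406059] 35.556293782233155
0.89 [([360, 136], [0.676, 0.396]), ([358, 258], [0.675, 0.287]), ([285, 280], [0.606, 0.269]), ([218, 253], [0.546, 0.299]), ([208, 141], [0.549, 0.4])]
```

Request:
step_arm(series=[{"x": 0,"y": 0.002,"z": 0.017,"rx": 0,"ry": 0,"rz": 0,"jaw": 0.025},{"x": 0,"y": 0.002,"z": 0.017,"rx": 0,"ry": 0,"rz": 0,"jaw": 0.025},{"x": 0,"y": 0.002,"z": 0.017,"rx": 0,"ry": 0,"rz": 0,"jaw": 0.025},{"x": 0,"y": 0,"z": 0.01,"rx": 0,"ry": 0,"rz": 0,"jaw": 0.025},{"x": 0,"y": 0,"z": 0.006,"rx": 0,"ry": 0,"rz": 0,"jaw": 0.025},{"x": 0,"y": 0,"z": 0.001,"rx": 0,"ry": 0,"rz": 0,"jaw": 0.025},{"x": 0,"y": 0,"z": 0,"rx": 0,"ry": 0,"rz": 0,"jaw": 0.025},{"x": 0,"y": 0,"z": 0,"rx": 0,"ry": 0,"rz": 0,"jaw": 0.025}])

```text
time: 34.25
eef_pos: [0.6113, 0.3304, 0.0696]
orientation: [2.285, 2.156, 0.002]
wrist_force: [-0.1, 0.1, 0.2]
grip_width: 0.38
gripper_force: 25.0
```

Request:
step_arm(series=[{"x": 0,"y": 0,"z": 0,"rx": 0,"ry": 0,"rz": 0,"jaw": 0.034},{"x": 0,"y": 0,"z": 0,"rx": 0,"ry": 0,"rz": 0,"jaw": 0.038},{"x": 0,"y": 0,"z": 0,"rx": 0,"ry": 0,"rz": 0,"jaw": 0.042},{"x": 0,"y": 0,"z": 0,"rx": 0,"ry": 0,"rz": 0,"jaw": 0.055},{"x": 0,"y": 0,"z": 0,"rx": 0,"ry": 0,"rz": 0,"jaw": 0.065},{"x": 0,"y": 0,"z": 0,"rx": 0,"ry": 0,"rz": 0,"jaw": 0.065},{"x": 0,"y": 0,"z": -0.005,"rx": 0,"ry": 0,"rz": 0,"jaw": 0.065},{"x": 0,"y": 0,"z": -0.015,"rx": 0,"ry": 0,"rz": 0,"jaw": 0.065}])

```text
time: 35.05
eef_pos: [0.6104, 0.3299, 0.0882]
orientation: [-2.284, -2.155, 0.003]
wrist_force: [0.6, 0.4, -0.3]
grip_width: 0.689
gripper_force: 0.0
```

Request:
step_arm(series=[{"x": 0,"y": 0,"z": -0.025,"rx": 0,"ry": 0,"rz": 0,"jaw": 0.065},{"x": 0,"y": 0,"z": -0.025,"rx": 0,"ry": 0,"rz": 0,"jaw": 0.065},{"x": 0,"y": 0,"z": -0.025,"rx": 0,"ry": 0,"rz": 0,"jaw": 0.065},{"x": 0,"y": 0,"z": -0.025,"rx": 0,"ry": 0,"rz": 0,"jaw": 0.065},{"x": 0,"y": 0,"z": -0.03,"rx": 0,"ry": 0,"rz": 0,"jaw": 0.065},{"x": -0.03,"y": -0.03,"z": -0.02,"rx": 0,"ry": 0,"rz": 0,"jaw": 0.065},{"x": -0.03,"y": -0.03,"z": -0.02,"rx": 0,"ry": 0,"rz": 0,"jaw": 0.065},{"x": -0.03,"y": -0.03,"z": -0.02,"rx": 0,"ry": 0,"rz": 0,"jaw": 0.065}])

```text
time: 35.85
eef_pos: [0.5145, 0.2446, 0.2806]
orientation: [2.285, 2.156, 0.002]
wrist_force: [0.9, 0.2, -0.2]
grip_width: 0.691
gripper_force: 0.0
```

Run:
```python
from h import *
o=r.observe();print(o["eef_pos"],o["wrist_force"],o["time"])
a=r.grab_frame("scene");b=r.grab_frame("wrist")
cv2.imwrite("pics/end.png",np.hstack([cv2.resize(a[140:320,180:480],(500,300)),cv2.resize(b,(300,300))]))
```

```text
[0.51448501 0.24458255 0.28059713] [ 0.87729033  0.17447964 -0.15100499] 35.85
```

View pics/end.png

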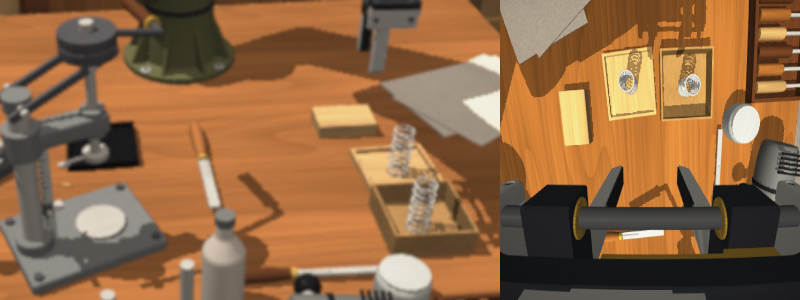

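The final picture shows the sound spring standing in the light tray (400,150) and the soft one standing in the box (420,205). The ram and lever are raised and the bench is otherwise undisturbed, so I'm handing in.

```bash
python3 -c "
from bench import r
print(r.sign_off())"
```

```text
the job is handed in; nothing more can be done
None
```

I handed the job in: the spring I tested was sound and now stands in the wooden tray, the other (soft) one is in the scrap box, and the lever and ram are raised; the sign-off returned no verdict.

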